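# Load a test bay and hang its lift-off gate

## Task

Slide the bench supply all the way back into the test bay; then take the barred gate with the two hinge knuckles from the rack, hang it partly open by lowering (not dropping) both knuckles over the bay's two pins until it sits fully down, and swing it shut against its stop. Leave the other panel in the rack and everything else on the bench where it is, and let go of everything.

Things in the scene. Friction and masses are not known exactly. Their poses are not given: they have to be found in the camera images.
- bay: Fixed steel test bay, open on top and at its mouth. Origin on the bench; x from mouth to back wall, y towards the hinge side, z up. Walls 95 mm high: side walls' inner faces at y -74 and +74 mm, from x -65 to +61 mm; back wall's inner face (the supply's stop) at x +55 mm. Hinge post 18 mm square, centre x -47, y +89 mm, 116 mm high; two arms from it towards -x each carry an upright pin.
- pin_low (a point): Foot of the lower hinge pin on the bay, where the lower knuckle comes to rest: bay x -79, y +84 mm, 22 mm above the bench. The upright steel pin is 12 mm thick and rises 24 mm above this point; its upper 11 mm taper to 4 mm. Axes as the bay. The arm below the pin is 8 mm thick.
- pin_up (a point): Foot of the upper hinge pin, same pin and arm exactly above the lower one, 104 mm above the bench (pin tip at 128 mm). The lower knuckle must come in sideways between the lower pin's tip (46 mm above the bench) and this arm's underside (96 mm), with the upper knuckle above the upper pin's tip; then straight down.
- gate_grip (a point): Centre of the black grip block on the gate's top: 50 mm long (x), 14 mm thick (y), 32 mm high (z). Gate axes. It lies 88 mm from the knuckles' axis and 136 mm above the panel's underside; hung, 150 mm above the bench. With the gate shut, the x axis points along the bay's -y.
- knuckle_low (a point): Centre of the lower knuckle's underside, on the gate's hinge axis, 8 mm above the panel's underside; gate axes. Knuckle: outside 23 mm, bore about 14.6 mm, 18 mm high, open at both ends. Fully down it rests on pin_low.
- knuckle_up (a point): Centre of the upper knuckle's underside, 82 mm above the lower one, otherwise the same. Fully down it rests on pin_up.
- gate_free (a point): Middle of the gate's free edge, 166 mm from the hinge axis, 60 mm above the panel's underside; gate axes. At about bay x -79 mm when the gate is shut against its bumper.
- blank_grip (a point): Centre of the same grip block on the other panel: equal size, but closed sheet and without knuckles. It stands in the other slot and must stay there. Axes as for the gate.
- rack: Fixed rack, 104 mm (x) by 130 mm (y), origin under its centre on the bench. Two slots along x at y = -38 and +38 mm; slot floor 8 mm above the bench, slot walls 48 mm high above the bench, 11 mm apart for the 8 mm panels.
- unit_center (a point): Centre of the loose bench supply: white box 110 mm deep (x), 120 mm wide (y), 74 mm high, 0.6 to 1 kg, flat front with two meters on its -x face; too wide to grasp, it slides. x points towards its back. Starts standing in front of the bay's mouth, roughly facing it. Fully home, its back touches the bay's back wall and this point is at bay x = 0.
- bottle: Loose closed bottle, 52 mm thick, 140 mm high, standing beside the gate's swing; origin under its centre. Leave alone.
- meter: Loose black multimeter lying flat, 150 x 75 x 40 mm; origin under its centre, x along its length. Leave alone.
- spool: Loose wire spool standing on end, 64 mm wide, 46 mm high; origin under its centre. Leave alone.
- driver: Loose screwdriver lying flat along its x axis. Leave alone.
- mug: White mug, 76 mm wide, 90 mm high, handle at its +y; origin under its centre. Leave alone.
- gate: Loose barred aluminium gate, 156 mm long, 8 mm thick, 120 mm high, about 0.35 kg, with two steel knuckles (rings) on its hinge edge. Origin on the knuckles' axis, level with the panel's underside; x along the gate to its free edge, z up. Stands upright in either slot of the rack. Hung, its underside is 14 mm above the bench; it opens outwards from the bay and stays where it is left.
- unit: The bench supply's own frame: origin under its centre on the bench; axes as unit_center.
- keeper (a point): Underside, centre, of the keeper's roof plate: bay x -70, y -83 mm, 148 mm above the bench; plate 45 mm (x) by 30 mm (y), 8 mm thick, on an 18 mm square post (centre x -56, y -89 mm). Bay axes. The shut gate's free end stands under it, so the gate cannot be lowered in the shut position: hang it partly open (about 60 degrees suits).
- stop (a point): Centre of the front face of the rubber bumper beside the keeper post, against which the gate shuts: bay x -75, y -75 mm, 75 mm above the bench. Bumper 22 mm wide, 40 mm high. Bay axes.

How it is judged:
On the way, in this order (a step that is already met when the one before it is completed fails the run):
1. the supply is fully home in the bay (within 8 mm of the back stop) before the gate is hung (x of unit_center in the frame of bay between -0.008 and 0.008 m and y of unit_center in the frame of bay between -0.025 and 0.025 m and angle between unit_center's own z axis and vertical below 0.1 rad and distance between knuckle_up and pin_up above 0.05 m), for 0.2 s.
2. both knuckles are over their pins, within 10 mm of fully down, while the fingers still hold the gate (horizontal distance between knuckle_low and pin_low below 0.005 m and horizontal distance between knuckle_up and pin_up below 0.005 m and z of knuckle_low in the frame of pin_low between -0.005 and 0.01 m and z of knuckle_up in the frame of pin_up between -0.005 and 0.01 m and contact force between the fingers and gate above 0.5 N), for 0.05 s.
3. the gate sits fully down on both pins and is swung shut (free edge within 12 mm of its shut place) (horizontal distance between knuckle_low and pin_low below 0.005 m and horizontal distance between knuckle_up and pin_up below 0.005 m and z of knuckle_low in the frame of pin_low between -0.005 and 0.006 m and z of knuckle_up in the frame of pin_up between -0.005 and 0.006 m and x of gate_free in the frame of bay above -0.091 m), for 0.1 s.
At the end, for the whole second after the job is handed in: The gate sits fully down on both pins (each knuckle within 6 mm of its seat in height and 5 mm sideways), its free edge within 12 mm of the shut place, the supply within 8 mm of its back stop, both at rest (all of step 3 and x of unit_center in the frame of bay between -0.008 and 0.008 m and y of unit_center in the frame of bay between -0.025 and 0.025 m and angle between unit_center's own z axis and vertical below 0.1 rad and linear speed of each of gate, unit below 0.02 m/s); the robot touches nothing.
It fails at once if another thing on the bench is shifted by more than 30 mm (distance of any of bottle, meter, spool, driver, mug from where it was at the start of the episode above 0.03 m).
It fails at once if the bottle or the mug is tipped (angle between any of bottle, mug's own z axis and vertical above 0.4 rad).
It fails at once if the panel without knuckles is taken from its slot or shifted by more than 25 mm (distance of blank_grip from where it was at the start of the episode above 0.025 m).
It also fails if it takes over 67 s, if anything falls off the work surface, if the arm or the gripper's body presses on something with over 40 N, if the wrist force passes 120 N, or if a joint passes its speed limit or range.

## Robot

A 6-joint arm with a two-finger parallel gripper is mounted at the origin on the work surface. World frame = base frame: x ahead of the robot, y to its left, z up, the work surface at z = 0. Lengths are in m, angles in rad, forces in N, time in s.
With the tool pointing down it reaches from about 0.25 to 0.775 m from the base axis. Payload 4 kg.
Tool frame: the origin (TCP) lies between the finger pads; the fingertips stand 14 mm ahead of it and the grasp point (between the pads) lies 5 mm behind it (robot.tips_ahead is the distance from the TCP to the fingertips, in m); z points along the fingers, y is the direction in which the jaws open and shut (so a half turn about z gives the same grasp; the last joint's range is limited). The gripper opens to 94 mm and grips with 3 to 60 N. Pads are 16 mm wide; open, the fingers measure 119 mm over their backs; the gripper's body (75 mm by 177 mm) begins 78 mm behind the grasp point.
Start: joints at [-1.209, 0.087, 1.371, -0, 1.684, -0.103], TCP at [0.247, -0.492, 0.22] pointing down, gripper open.
Joint ranges: [-3.1, 3.1], [-0.76, 2.03], [0.27, 2.55], [-1.08, 4.22], [0.17, 2.65], [-2.57, 2.57]. Speed limits (rad/s): [2.79, 2.79, 3.14, 3.14, 3.14, 3.14].

## Interface

Orientations are given as [roll, pitch, yaw] about the fixed x, y, z axes, in that order (R = Rz(yaw) Ry(pitch) Rx(roll)).
In Python, from bench import robot, optics, job gives the robot as it stands.
- The arm moves only by the tool apply_moves, never from a script. Its argument "moves" is a list of rows, each a list of 3 entries, a list of its own where there are three numbers: the shift along the tool's x, y, z in cm, then the turn, a rotation vector about the tool's x, y, z in rad, then the opening, from 0 (shut) to 1 (fully open). In form: [[[tx, ty, tz], [rx, ry, rz], grip], ...]. A call has exactly 10 rows; each row is the pose to reach, as a shift and turn from the pose commanded when the call began, along the tool's axes at that moment; what a row does not reach only later rows make up. A row lasts 1/12 s, in which the tool goes at most 41.7 mm and 7.16 degrees, less where a joint would pass 70% of its speed; a pose out of reach is approached as far as the arm can. A call with a gripper value outside its range is refused whole. The fingers move at their own pace and stop on an object; the grip force is fixed at half the most. Time passes only in rows, so rows that repeat a pose let the fingers close, or fill a call up. It gives the time, the measured TCP pose, the force and the opening at its end, in the units of the state.
- robot.get_obs(): the state, without advancing time (a new reading comes with each control period).
- optics.snapshot(name): name is "scene" or "top" or "wrist"; returns the picture (400x640x3 uint8, red, green, blue); there is no depth.
- optics.get_calibration(name): a dict with "fx", "fy", "cx", "cy" (pixels), "rvec" (rotation vector, rad) and "tvec" (3), from world to camera coordinates, as OpenCV has them. Camera axes: x right, y down, z forward; pixel columns grow to the right and rows downward; lengths in m; the calibration is good to about 2 mm. A picture is of the moment at which its call begins: read the wrist's pose just before it. get_calibration takes no time and is no camera call; for the wrist camera it gives the pose at the moment of the call.
- job.close_job(): hands the job in, once; it reports no verdict.
The state is a dict: "time": time; "joint_positions": joint angles; "qvel": joint speeds; "joint_torque": joint torques, N m; "tool_pos": TCP position; "ee_rot": TCP orientation; "wrist_force": force on the tool from outside, world axes, zero at the start; "wrist_torque": the same for the moment, N m; "width": finger opening in m.
Only numpy, scipy, OpenCV 4.12 (cv2) and the standard library are available. Lean on these libraries where they do the work, as an engineer would, in place of code of your own. Each camera call takes 0.05 s, during which the arm holds its last target.

## Working session

There is one attempt and no reset: what is moved stays moved. The work goes in short steps, Python scripts to look and compute and a tool call to move; the robot and the scene stay as the last step left them, time stands still between calls to the robot, and variables do not carry over. Pictures are saved under pics/ and viewed, and the job is handed in when it is done.

Besides the shell and the picture viewer there is one more tool, called after "Request:" by a JSON object that holds its "op" and its "data". apply_moves: Moves the arm, as the interface text tells. Its arguments: {"type":"object","properties":{"moves":{"type":"array"}},"required":["moves"]}

```bash
ls; mkdir -p pics
python3 - <<'E'
from bench import robot, optics, job
import cv2
o=robot.get_obs();print(o)
for n in("scene","top","wrist"):
    c=optics.get_calibration(n);print(n,c)
    cv2.imwrite(f"pics/{n}0.png",optics.snapshot(n)[:,:,::-1])
E
```

```text
pics
{'time': 0.0, 'joint_positions': array([-1.20906367e+00,  8.79497717e-02,  1.37224165e+00,  1.22018381e-05,
        1.68356003e+00, -1.03088734e-01]), 'qvel': array([ 0.00084548,  0.00120278,  0.00145495, -0.000263  ,  0.00083131,
        0.00040869]), 'joint_torque': array([-1.07727003e-03, -3.40186930e+01, -3.02427685e+01,  7.16688344e-02,
        3.30369116e-02, -1.65475385e-04]), 'tool_pos': array([ 0.24637057, -0.49116966,  0.21831337]), 'ee_rot': array([-3.13944656e+00, -2.34217373e-04,  4.64822496e-01]), 'wrist_force': array([0.44373418, 0.41315759, 0.10705809]), 'wrist_torque': array([0.03038063, 0.00470626, 0.01166344]), 'width': 0.0941667916273476}
scene {'fx': 441.86949688537567, 'fy': 441.86949688537567, 'cx': 316.13958995150966, 'cy': 201.98184729042595, 'rvec': array([ 2.25458325,  0.56738195, -0.24827083]), 'tvec': array([-0.47068969, -0.08804619,  1.3619696 ])}
top {'fx': 403.9316418450939, 'fy': 403.9316418450939, 'cx': 316.36409598279914, 'cy': 205.85451529182055, 'rvec': array([ 2.12090379, -2.10715488,  0.19602658]), 'tvec': array([0.03005903, 0.53727313, 1.28960709])}
wrist {'fx': 329.7921772363263, 'fy': 329.7921772363263, 'cx': 315.2859820399327, 'cy': 199.30604150083755, 'rvec': array([-2.48614287,  1.53294289,  0.19955469]), 'tvec': array([-0.54898791, -0.02761255,  0.39083673])}
```

View pics/scene0.png

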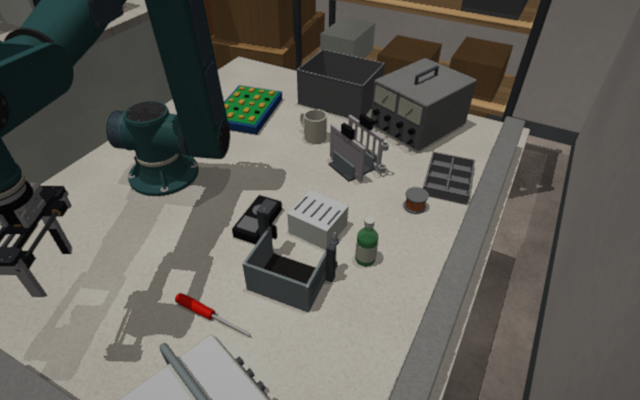

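View pics/top0.png

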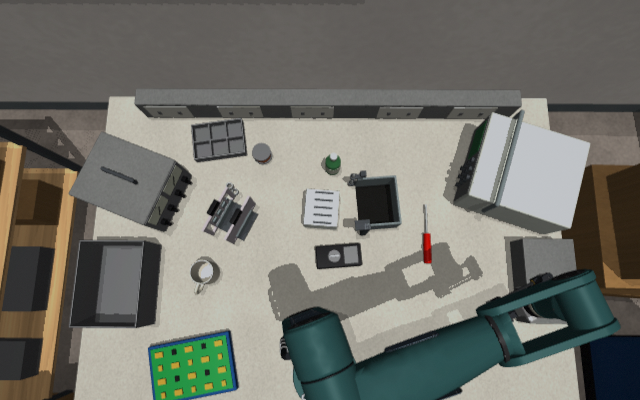

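View pics/wrist0.png

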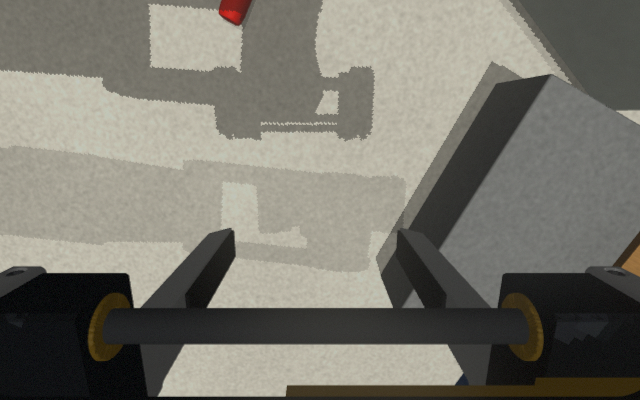

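```bash
cat > h.py <<'E'
import numpy as np, cv2
from bench import robot, optics, job
from scipy.spatial.transform import Rotation as R
def cam(n):
    c=optics.get_calibration(n);K=np.array([[c['fx'],0,c['cx']],[0,c['fy'],c['cy']],[0,0,1]]);return K,cv2.Rodrigues(np.array(c['rvec']))[0],np.array(c['tvec'])
def ray(n,uv,z,C=None):
    K,Rm,t=C or cam(n);o=-Rm.T@t
    d=Rm.T@np.linalg.inv(K)@np.array([uv[0],uv[1],1.]);return o+d*(z-o[2])/d[2]
def proj(n,P,C=None):
    K,Rm,t=C or cam(n);p=K@(Rm@np.array(P)+t);return p[:2]/p[2]
def tri(obs):
    A=[];b=[]
    M=np.zeros((3,3));v=np.zeros(3)
    for C,uv in obs:
        K,Rm,t=C;o=-Rm.T@t;d=Rm.T@np.linalg.inv(K)@np.array([uv[0],uv[1],1.]);d/=np.linalg.norm(d)
        Q=np.eye(3)-np.outer(d,d);M+=Q;v+=Q@o
    return np.linalg.solve(M,v)
E
python3 - <<'E'
import cv2
t=cv2.imread('pics/top0.png')
cv2.imwrite('pics/t_bay.png',cv2.resize(t[140:280,290:440],None,fx=5,fy=4.2*5/4.2*0.8,interpolation=cv2.INTER_CUBIC))
cv2.imwrite('pics/t_rack.png',cv2.resize(t[170:300,180:280],None,fx=5,fy=4,interpolation=cv2.INTER_CUBIC))
s=cv2.imread('pics/scene0.png')
cv2.imwrite('pics/s_bay.png',cv2.resize(s[180:320,220:390],None,fx=4,fy=4,interpolation=cv2.INTER_CUBIC))
cv2.imwrite('pics/s_rack.png',cv2.resize(s[90:200,300:420],None,fx=5,fy=5,interpolation=cv2.INTER_CUBIC))
E
```

```text
(no output)
```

View pics/t_bay.png

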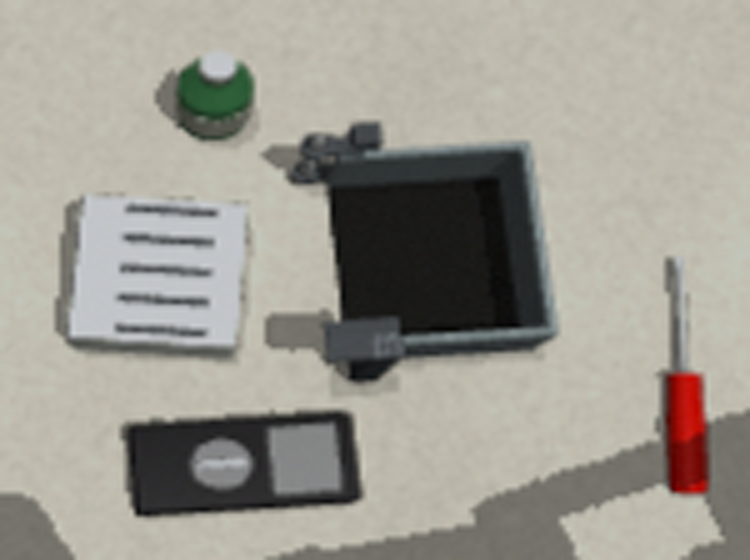

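View pics/t_rack.png

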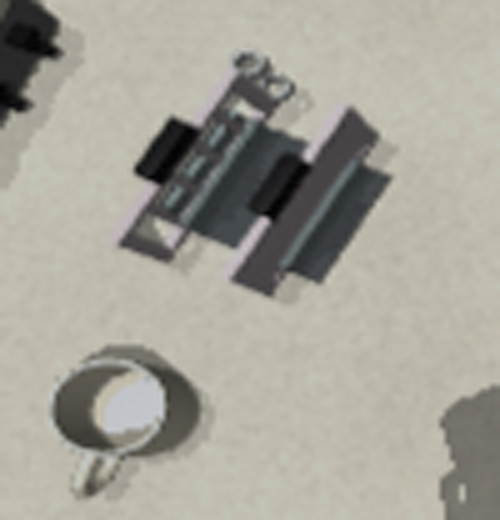

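View pics/s_bay.png

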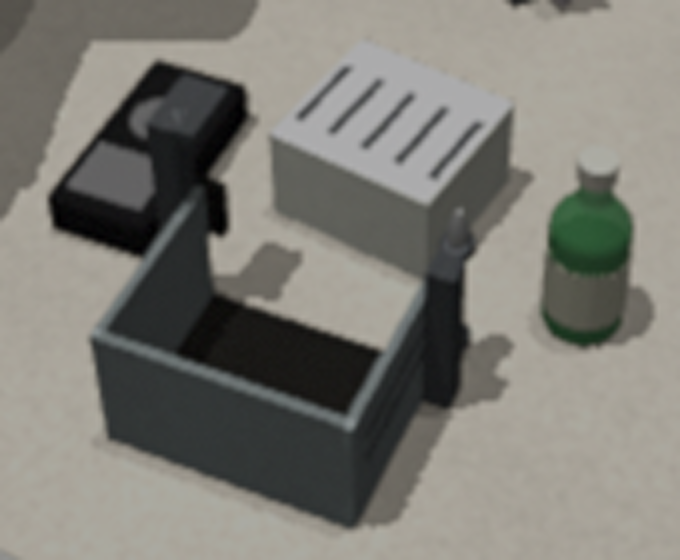

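View pics/s_rack.png

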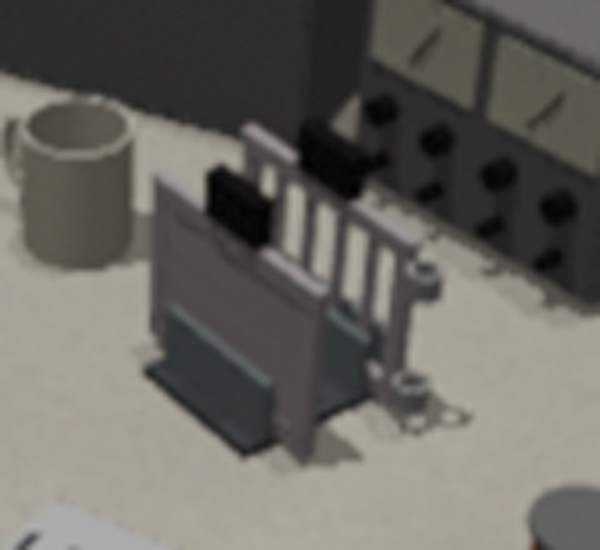

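Run:
```python
from h import *
C=cam("top")
print('cam pos',-C[1].T@C[2], -cam("scene")[1].T@cam("scene")[2])
b=lambda x,y:(290+(x+.5)/5-.5,140+(y+.5)/4-.5); r=lambda x,y:(180+(x+.5)/5-.5,170+(y+.5)/4-.5)
def pr(n,uv,z): print(n,(ray('top',uv,z,C)*1000).round(1))
pr('bay back hinge',b(530,142),.095)
pr('bay back keep',b(556,334),.095)
pr('keeper roofTL',b(326,320),.156);pr('TR',b(404,318),.156);pr('BL',b(326,360),.156);pr('BR',b(400,362),.156)
pr('post hinge',b(366,130),.116)
for k in[(82,195),(248,203),(237,345),(68,338)]: pr('unit',b(*k),.074)
pr('knup',r(250,65),.116);pr('knlow',r(279,88),.034)
for k in[(178,118),(202,123),(166,178),(136,172)]: pr('ggrip',r(*k),.160)
for k in[(290,152),(312,158),(250,208),(275,220)]: pr('bgrip',r(*k),.160)
pr('bottle',b(217,68),.14)
for k in[(130,425),(352,412),(360,497),(138,512)]: pr('meter',b(*k),.04)
pr('mug',r(110,405),.09)
# scene corner checks
Cs=cam("scene")
s=lambda x,y:(220+(x+.5)/4-.5,180+(y+.5)/4-.5)
for n,k,z in [('back keep',(97,338),.095),('back hinge',(352,425),.095),('tip',(459,212),.128),('unit',(515,105),.074),('unit',(428,203),.074),('unit',(273,135),.074),('unit',(365,42),.074)]:
    print(n,(ray('scene',s(*k),z,Cs)*1000).round(1))
s=lambda x,y:(300+(x+.5)/5-.5,90+(y+.5)/5-.5)
for n,k,z in [('knup',(423,270),.116),('knlow',(411,385),.034)]:
    print(n,(ray('scene',s(*k),z,Cs)*1000).round(1))
```

```text
cam pos [0.27652207 0.01869299 1.36961255] [ 0.91707246 -0.71561321  0.85506605]
bay back hinge [ 632.3 -224.4   95. ]
bay back keep [ 474.2 -236.1   95. ]
keeper roofTL [474.6 -84.8 156. ]
TR [ 476.4 -132.1  156. ]
BL [444.  -84.4 156. ]
BR [ 442.7 -129.1  156. ]
post hinge [ 635.9 -115.6  116. ]
unit [591.5  67.9  74. ]
unit [585.3 -41.5  74. ]
unit [467.2 -34.   74. ]
unit [472.3  75.5  74. ]
knup [588.2 311.2 116. ]
knlow [588.6 309.5  34. ]
ggrip [535.2 343.2 160. ]
ggrip [531.4 328.2 160. ]
ggrip [488.4 347.9 160. ]
ggrip [493.  366.5 160. ]
bgrip [509. 273. 160.]
bgrip [504.4 259.4 160. ]
bgrip [465.6 295.4 160. ]
bgrip [456.5 279.8 160. ]
bottle [679.6 -19.1 140. ]
meter [405.3  35.2  40. ]
meter [ 417.  -110.9   40. ]
meter [ 347.6 -115.2   40. ]
meter [334.5  29.4  40. ]
mug [319.7 391.8  90. ]
back keep [ 480.7 -238.    95. ]
back hinge [ 633.3 -222.9   95. ]
tip [627.1 -86.2 128. ]
unit [595.   63.4  74. ]
unit [585.5 -41.6  74. ]
unit [471.2 -35.1  74. ]
unit [479.4  71.9  74. ]
knup [591.1 310.6 116. ]
knlow [593.3 308.7  34. ]
```

```bash
cat >> h.py <<'E'
import json
def save(p,rv): json.dump([list(map(float,p)),list(map(float,rv))],open('cmd.json','w'))
def load():
    p,rv=json.load(open('cmd.json'));return np.array(p),R.from_rotvec(rv)
def pose(p,yaw,roll=np.pi,pitch=0): return np.array(p,float),R.from_euler('xyz',[roll,pitch,yaw])
def rel(p,Rt):
    "relative row from commanded pose to target world pose"
    p0,R0=load(); t=R0.inv().apply(np.array(p)-p0)*100; r=(R0.inv()*Rt).as_rotvec(); return t.round(2),r.round(3)
def commit(t,r):
    "book a final row (cm, rad) as commanded"
    p0,R0=load(); save(p0+R0.apply(np.array(t)/100.),(R0*R.from_rotvec(r)).as_rotvec())
def st():
    o=robot.get_obs();p0,R0=load()
    print('t',round(o['time'],2),'pos',(o['tool_pos']*1000).round(1),'rot',np.array(o['ee_rot']).round(3),'F',o['wrist_force'].round(1),'w',round(o['width']*1000,1),'err',((o['tool_pos']-p0)*1000).round(1));return o
E
python3 - <<'E'
from h import *
q=[-1.209, 0.087, 1.371, -0, 1.684, -0.103]
yaw=-1.209+.103+np.pi/2
p,Rt=pose([0.247,-0.492,0.22],yaw);save(p,Rt.as_rotvec())
o=st();Rm=R.from_euler('xyz',o['ee_rot'])
K,Rc,t=cam('wrist');c=-Rc.T@t
print('cam in tool',Rm.inv().apply(c-o['tool_pos'])*1000, 'axis',Rm.inv().apply(Rc[2]), Rm.inv().apply(Rc[0]),yaw)
print(rel(*pose([.530,.105,.20],np.radians(94))))
E
```

```text
t 0.15 pos [ 246.4 -491.3  218.6] rot [-3.14  -0.     0.465] F [-0.2  0.4  0.5] w 93.7 err [-0.6  0.7 -1.4]
cam in tool [  71.63959481    0.33984268 -165.01768222] axis [-0.25114449 -0.00113265  0.96794895] [4.73955968e-04 9.99999052e-01 1.29312506e-03] 0.46479632679489646
(array([ 52.06, -40.68,   2.  ]), array([ 0.   ,  0.   , -1.176]))
```

Request:
{"op": "apply_moves", "data": {"moves": [[[26, -20.3, 1], [0, 0, -0.588], 0.7], [[26, -20.3, 1], [0, 0, -0.588], 0.7], [[26, -20.3, 1], [0, 0, -0.588], 0.7], [[26, -20.3, 1], [0, 0, -0.588], 0.7], [[26, -20.3, 1], [0, 0, -0.588], 0.7], [[26, -20.3, 1], [0, 0, -0.588], 0.7], [[26, -20.3, 1], [0, 0, -0.588], 0.7], [[26, -20.3, 1], [0, 0, -0.588], 0.7], [[26, -20.3, 1], [0, 0, -0.588], 0.7], [[26, -20.3, 1], [0, 0, -0.588], 0.7]]}}

```text
time: 0.98
tool_pos: [0.3884, -0.192, 0.2093]
ee_rot: [-3.141, 0.0, 1.058]
wrist_force: [-0.6, -0.5, -0.3]
width: 0.0657
```

Run:
```python
from h import *
commit([26,-20.3,1],[0,0,-.588]);st()
print(load()[0],rel(*pose([.530,.105,.22],np.radians(94))))
```

```text
t 0.98 pos [ 388.4 -192.   209.3] rot [-3.141  0.     1.058] F [-0.6 -0.5 -0.3] w 65.7 err [-0.1  2.  -0.7]
[ 0.38842448 -0.19399309  0.21      ] (array([32.99, -2.5 , -1.  ]), array([-0.   , -0.   , -0.588]))
```

Request:
{"op": "apply_moves", "data": {"moves": [[[33, -2.5, -1], [0, 0, -0.588], 0.7], [[33, -2.5, -1], [0, 0, -0.588], 0.7], [[33, -2.5, -1], [0, 0, -0.588], 0.7], [[33, -2.5, -1], [0, 0, -0.588], 0.7], [[33, -2.5, -1], [0, 0, -0.588], 0.7], [[33, -2.5, -1], [0, 0, -0.588], 0.7], [[33, -2.5, -1], [0, 0, -0.588], 0.7], [[33, -2.5, -1], [0, 0, -0.588], 0.7], [[33, -2.5, -1], [0, 0, -0.588], 0.7], [[33, -2.5, -1], [0, 0, -0.588], 0.7]]}}

```text
time: 1.82
tool_pos: [0.5303, 0.1051, 0.2185]
ee_rot: [-3.14, 0.001, 1.642]
wrist_force: [0.8, 0.2, -0.3]
width: 0.0655
```

Run:
```python
from h import *
commit([33,-2.5,-1],[0,0,-.588]);st()
cv2.imwrite('pics/w1.png',optics.snapshot('wrist')[:,:,::-1])
cv2.imwrite('pics/top1.png',optics.snapshot('top')[:,:,::-1])
```

```text
t 1.82 pos [530.3 105.1 218.5] rot [-3.140e+00  1.000e-03  1.642e+00] F [ 0.8  0.2 -0.3] w 65.5 err [ 0.2 -0.  -1.5]
```

View pics/w1.png

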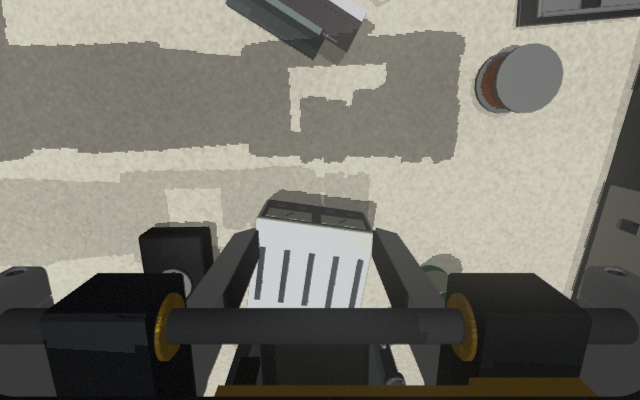

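Run:
```python
from h import *
for k in[(258,217),(373,233)]: print((ray('wrist',k,.074)*1000).round(1))
for z in (.205,.170,.079): print(rel(*pose([.530,.105,z],np.radians(94))))
```

```text
[474.   73.4  74. ]
[588.8  64.5  74. ]
(array([-0.01, -0.01,  1.5 ]), array([0., 0., 0.]))
(array([-0.01, -0.01,  5.  ]), array([0., 0., 0.]))
(array([-1.00e-02, -1.00e-02,  1.41e+01]), array([0., 0., 0.]))
```

Request:
{"op": "apply_moves", "data": {"moves": [[[0, 0, 4], [0, 0, 0], 0.7], [[0, 0, 8], [0, 0, 0], 0.7], [[0, 0, 11], [0, 0, 0], 0.7], [[0, 0, 13], [0, 0, 0], 0.7], [[0, 0, 13.9], [0, 0, 0], 0.7], [[0, 0, 13.9], [0, 0, 0], 0.7], [[-1, 0, 13.9], [0, 0, 0], 0.7], [[-2, 0, 13.9], [0, 0, 0], 0.7], [[-3, 0, 13.9], [0, 0, 0], 0.7], [[-4, 0, 13.9], [0, 0, 0], 0.7]]}}

```text
time: 2.75
tool_pos: [0.5331, 0.0658, 0.0829]
ee_rot: [3.139, -0.003, 1.64]
wrist_force: [-2.6, 5.7, 3.8]
width: 0.0658
```

Run:
```python
from h import *
commit([-4,0,13.9],[0,0,0]);st()
cv2.imwrite('pics/w2.png',optics.snapshot('wrist')[:,:,::-1])
cv2.imwrite('pics/s2.png',optics.snapshot('scene')[:,:,::-1])
```

```text
t 2.75 pos [533.1  65.8  82.9] rot [ 3.139e+00 -3.000e-03  1.640e+00] F [-2.6  5.7  3.8] w 65.8 err [0.2 0.7 1.9]
```

View pics/s2.png

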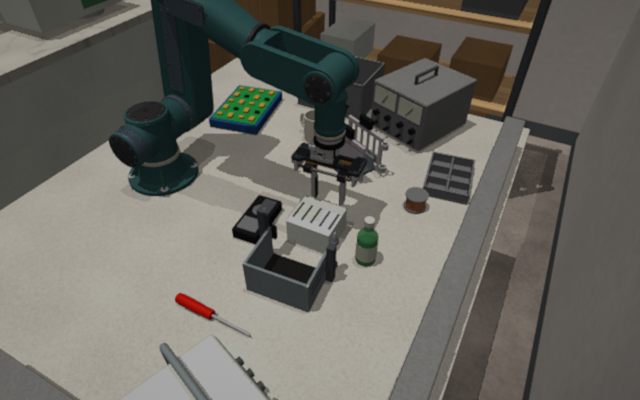

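Request:
{"op": "apply_moves", "data": {"moves": [[[-0.8, 0, 0.3], [0, 0, 0], 0.7], [[-1.6, 0, 0.3], [0, 0, 0], 0.7], [[-2.4, 0, 0.3], [0, 0, 0], 0.7], [[-3.2, 0, 0.3], [0, 0, 0], 0.7], [[-4, 0, 0.3], [0, 0, 0], 0.7], [[-4.8, 0, 0.3], [0, 0, 0], 0.7], [[-5.6, 0, 0.3], [0, 0, 0], 0.7], [[-6.4, 0, 0.3], [0, 0, 0], 0.7], [[-7.2, 0, 0.3], [0, 0, 0], 0.7], [[-8, 0, 0.3], [0, 0, 0], 0.7]]}}

```text
time: 3.68
tool_pos: [0.5392, -0.013, 0.0793]
ee_rot: [3.138, -0.003, 1.642]
wrist_force: [0.1, 5.8, 3.6]
width: 0.0659
```

Run:
```python
from h import *
commit([-8,0,0.3],[0,0,0]);st()
cv2.imwrite('pics/w3.png',optics.snapshot('wrist')[:,:,::-1])
s=optics.snapshot('scene')[:,:,::-1]
cv2.imwrite('pics/s3.png',cv2.resize(s[120:320,200:420],None,fx=3,fy=3))
```

```text
t 3.68 pos [539.2 -13.   79.3] rot [ 3.138e+00 -3.000e-03  1.642e+00] F [0.1 5.8 3.6] w 65.9 err [0.8 1.6 1.3]
```

View pics/s3.png

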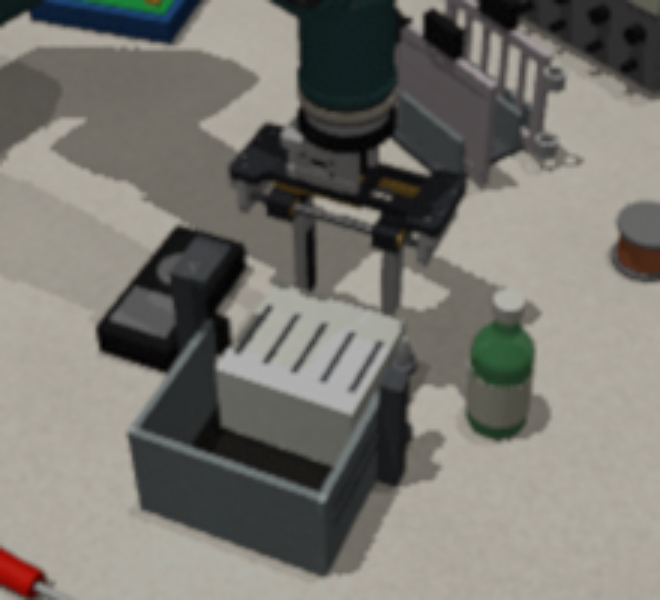

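View pics/w3.png

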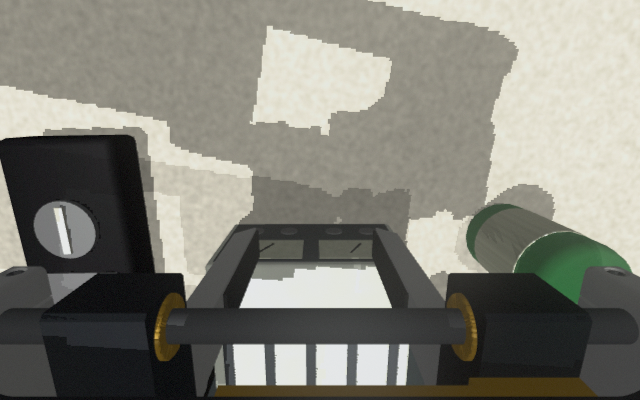

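Request:
{"op": "apply_moves", "data": {"moves": [[[-0.8, 0, 0], [0, 0, 0], 0.7], [[-1.6, 0, 0], [0, 0, 0], 0.7], [[-2.4, 0, 0], [0, 0, 0], 0.7], [[-3.2, 0, 0], [0, 0, 0], 0.7], [[-4, 0, 0], [0, 0, 0], 0.7], [[-4.8, 0, 0], [0, 0, 0], 0.7], [[-5.6, 0, 0], [0, 0, 0], 0.7], [[-6.4, 0, 0], [0, 0, 0], 0.7], [[-7.2, 0, 0], [0, 0, 0], 0.7], [[-8, 0, 0], [0, 0, 0], 0.7]]}}

```text
time: 4.62
tool_pos: [0.5444, -0.0924, 0.0788]
ee_rot: [3.139, -0.003, 1.642]
wrist_force: [-0.3, 7.5, 5.0]
width: 0.0655
```

Run:
```python
from h import *
commit([-8,0,0],[0,0,0]);st()
s=optics.snapshot('scene')[:,:,::-1]
cv2.imwrite('pics/s4.png',cv2.resize(s[120:320,200:420],None,fx=3,fy=3))
```

```text
t 4.62 pos [544.4 -92.4  78.8] rot [ 3.139e+00 -3.000e-03  1.642e+00] F [-0.3  7.5  5. ] w 65.5 err [0.3 2.  0.8]
```

View pics/s4.png

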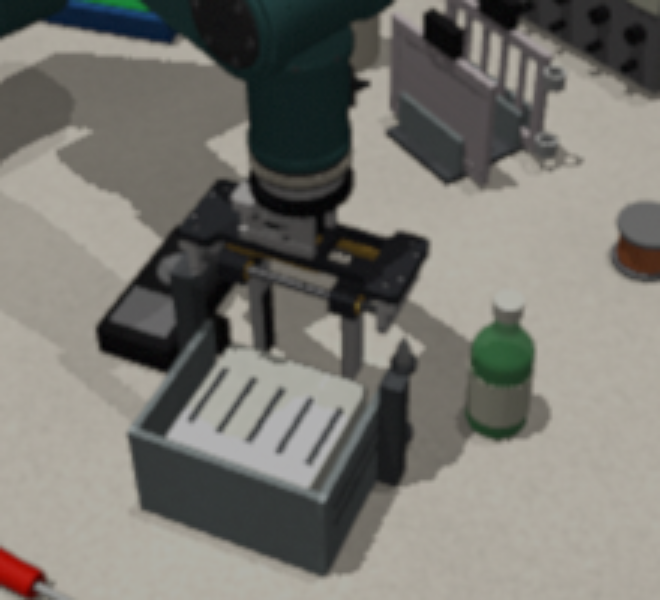

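Request:
{"op": "apply_moves", "data": {"moves": [[[-0.2, 0, 0], [0, 0, 0], 0.7], [[-0.4, 0, 0], [0, 0, 0], 0.7], [[-0.6, 0, 0], [0, 0, 0], 0.7], [[-0.8, 0, 0], [0, 0, 0], 0.7], [[-1.0, 0, 0], [0, 0, 0], 0.7], [[-1.2, 0, 0], [0, 0, 0], 0.7], [[-1.4, 0, 0], [0, 0, 0], 0.7], [[-1.6, 0, 0], [0, 0, 0], 0.7], [[-1.6, 0, 0], [0, 0, 0], 0.7], [[-1.6, 0, 0], [0, 0, 0], 0.7]]}}

```text
time: 5.5
tool_pos: [0.5452, -0.1067, 0.0787]
ee_rot: [3.14, -0.006, 1.642]
wrist_force: [-1.3, 9.8, 6.7]
width: 0.0654
```

Run:
```python
from h import *
commit([-1.6,0,0],[0,0,0]);st()
```

```text
t 5.5 pos [ 545.2 -106.7   78.7] rot [ 3.14  -0.006  1.642] F [-1.3  9.8  6.7] w 65.4 err [-0.   3.7  0.7]
```

Request:
{"op": "apply_moves", "data": {"moves": [[[-0.1, 0, 0], [0, 0, 0], 0.7], [[-0.2, 0, 0], [0, 0, 0], 0.7], [[-0.3, 0, 0], [0, 0, 0], 0.7], [[-0.4, 0, 0], [0, 0, 0], 0.7], [[-0.5, 0, 0], [0, 0, 0], 0.7], [[-0.6, 0, 0], [0, 0, 0], 0.7], [[-0.7, 0, 0], [0, 0, 0], 0.7], [[-0.8, 0, 0], [0, 0, 0], 0.7], [[-0.8, 0, 0], [0, 0, 0], 0.7], [[-0.8, 0, 0], [0, 0, 0], 0.7]]}}

```text
time: 6.33
tool_pos: [0.5445, -0.1074, 0.0788]
ee_rot: [-3.141, -0.02, 1.646]
wrist_force: [-5.4, 25.4, 11.5]
width: 0.0658
```

Run:
```python
from h import *
commit([-.8,0,0],[0,0,0]);st()
s=optics.snapshot('scene')[:,:,::-1]
cv2.imwrite('pics/s5.png',cv2.resize(s[180:320,230:380],None,fx=5,fy=4))
```

```text
t 6.33 pos [ 544.5 -107.4   78.8] rot [-3.141 -0.02   1.646] F [-5.4 25.4 11.5] w 65.8 err [-1.3 10.9  0.8]
```

View pics/s5.png

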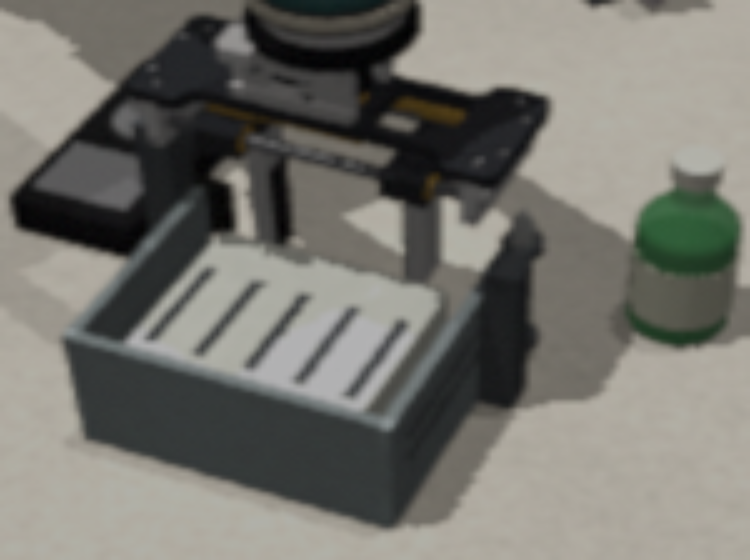

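Run:
```python
from h import *
print(load()[0])
for p in([.543,-.04,.0795],[.54,-.04,.25],[.57,-.16,.30]):print(rel(*pose(p,np.radians(94))))
```

```text
[ 0.54576875 -0.11835823  0.078     ]
(array([ 7.84,  0.27, -0.15]), array([0., 0., 0.]))
(array([  7.86,  -0.03, -17.2 ]), array([0., 0., 0.]))
(array([ -4.32,   2.13, -22.2 ]), array([0., 0., 0.]))
```

Request:
{"op": "apply_moves", "data": {"moves": [[[3, 0, 0], [0, 0, 0], 0.7], [[6, 0, 0], [0, 0, 0], 0.7], [[7, 0, -3], [0, 0, 0], 0.7], [[7, 0, -7], [0, 0, 0], 0.7], [[6.5, 0, -11], [0, 0, 0], 0.7], [[5, 0.5, -14.5], [0, 0, 0], 0.7], [[2.5, 1, -17.5], [0, 0, 0], 0.7], [[0, 1.5, -20], [0, 0, 0], 0.7], [[-3, 2, -22], [0, 0, 0], 0.7], [[-4.3, 2.1, -22.2], [0, 0, 0], 0.7]]}}

```text
time: 7.22
tool_pos: [0.5707, -0.1636, 0.3039]
ee_rot: [3.135, 0.007, 1.637]
wrist_force: [-0.2, -0.1, 0.8]
width: 0.0659
```

Run:
```python
from h import *
commit([-4.3,2.1,-22.2],[0,0,0]);st()
K,Rc,t=cam('wrist');np.savez('w6.npz',K=K,R=Rc,t=t)
w=optics.snapshot('wrist')[:,:,::-1]
cv2.imwrite('pics/w6.png',w)
cv2.imwrite('pics/top6.png',optics.snapshot('top')[:,:,::-1])
```

```text
t 7.22 pos [ 570.7 -163.6  303.9] rot [3.135 0.007 1.637] F [-0.2 -0.1  0.8] w 65.9 err [ 1.  -3.8  3.9]
```

View pics/w6.png

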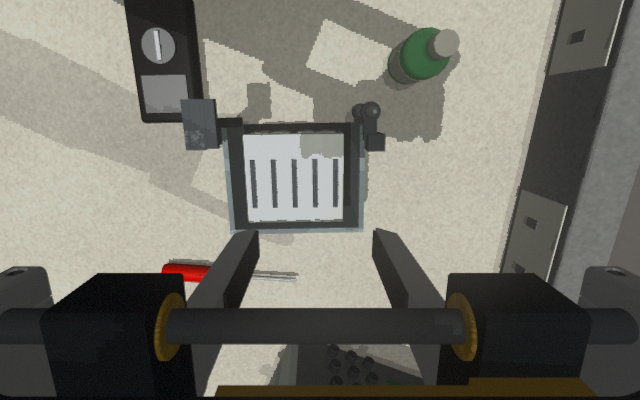

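Run:
```python
from h import *
st()
K,Rc,t=cam('wrist');np.savez('w7.npz',K=K,R=Rc,t=t)
w=optics.snapshot('wrist')[:,:,::-1]
cv2.imwrite('pics/w7.png',w)
z=cv2.resize(w[90:250,175:395],None,fx=3.5,fy=3.5,interpolation=cv2.INTER_CUBIC)
cv2.imwrite('pics/w7z.png',z)
```

```text
t 7.32 pos [ 569.4 -161.9  299.1] rot [-3.141e+00  2.000e-03  1.637e+00] F [ 0.3  0.5 -0.8] w 65.9 err [-0.4 -2.1 -0.9]
```

View pics/w7z.png

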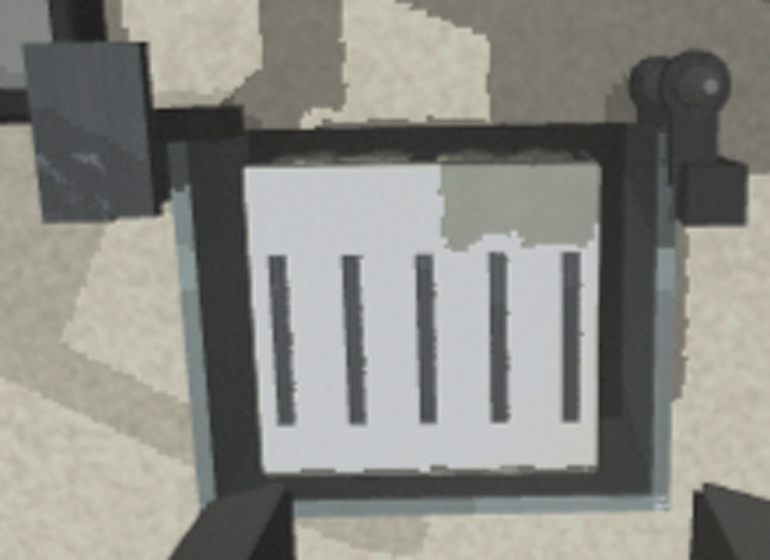

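Run:
```python
from h import *
d=np.load('w7.npz');C=(d['K'],d['R'],d['t'])
print('cam',-C[1].T@C[2])
b=lambda x,y:(175+(x+.5)/3.5-.5,90+(y+.5)/3.5-.5)
def pr(n,uv,z):
    p=ray('',b(*uv),z,C)*1000;print(n,p.round(1));return p[:2]
pr('tip',(711,86),.128);pr('foot',(695,86),.104);pr('lowfoot',(653,86),.022)
A=pr('outer back keep',(203,508),.095);B=pr('outer back hinge',(670,508),.095)
pr('inner back keep',(212,495),.095);pr('inner back hinge',(652,495),.095)
y=(B-A)/np.linalg.norm(B-A);x=np.array([y[1],-y[0]]);print('ang',np.degrees(np.arctan2(x[1],x[0])),np.linalg.norm(B-A))
O=(A+B)/2-61*x;print('O',O)
print('pin pred',O-79*x+84*y)
hp=np.mean([pr('hp',k,.116) for k in((680,163),(746,158),(746,222),(686,226))],0);print('hpost',hp,'pred',O-47*x+89*y)
kp=np.mean([pr('kp',k,.156) for k in((25,45),(147,42),(158,213),(43,221))],0);print('keeper',kp,'pred',O-70*x-83*y)
u=[pr('u',k,.074) for k in((246,168),(598,165),(597,469),(264,471))]
for k in u: print('unit corner in bay',np.dot(k-O,x).round(1),np.dot(k-O,y).round(1))
```

```text
cam [ 0.56381583 -0.08988707  0.46397266]
tip [625.  -86.3 128. ]
foot [624.6 -86.4 104. ]
lowfoot [622.9 -86.6  22. ]
outer back keep [ 474.6 -235.6   95. ]
outer back hinge [ 633.  -224.9   95. ]
inner back keep [ 477.7 -230.7   95. ]
inner back hinge [ 626.4 -220.7   95. ]
ang -86.15459741471054 158.6784509021037
O [ 549.71335311 -169.39513283]
pin pred [628.22613831 -84.93956723]
hp [ 620.5 -108.8  116. ]
hp [ 639.9 -106.   116. ]
hp [ 642.2 -124.8  116. ]
hp [ 624.3 -127.2  116. ]
hpost [ 631.7407259  -116.72162287] pred [ 635.36094748 -116.53220084]
kp [443.4 -88.2 156. ]
kp [474.6 -85.4 156. ]
kp [ 477.1 -128.9  156. ]
kp [ 446.6 -133.   156. ]
keeper [ 460.42798376 -108.87397098] pred [ 462.20569683 -105.11908682]
u [ 483.4 -122.3   74. ]
u [ 600.2 -113.5   74. ]
u [ 609.4 -219.7   74. ]
u [ 491.2 -228.4   74. ]
unit corner in bay -51.4 -63.0
unit corner in bay -52.3 54.2
unit corner in bay 54.2 56.2
unit corner in bay 54.9 -62.3
```

Run:
```python
from h import *
print(rel(*pose([.679,-.131,.28],np.radians(140))))
```

```text
(array([ 2.11, 11.1 ,  2.  ]), array([ 0.   ,  0.   , -0.803]))
```

Request:
{"op": "apply_moves", "data": {"moves": [[[0.5, 3, 0.5], [0, 0, -0.1], 0.7], [[1, 6, 1], [0, 0, -0.2], 0.7], [[1.5, 9, 1.5], [0, 0, -0.3], 0.7], [[2.1, 11.1, 2], [0, 0, -0.4], 0.7], [[2.1, 11.1, 2], [0, 0, -0.5], 0.7], [[2.1, 11.1, 2], [0, 0, -0.6], 0.7], [[2.1, 11.1, 2], [0, 0, -0.7], 0.7], [[2.1, 11.1, 2], [0, 0, -0.803], 0.7], [[2.1, 11.1, 2], [0, 0, -0.803], 0.7], [[2.1, 11.1, 2], [0, 0, -0.803], 0.7]]}}

```text
time: 8.2
tool_pos: [0.6778, -0.129, 0.2775]
ee_rot: [-3.14, -0.003, 2.443]
wrist_force: [-0.3, 0.3, -0.2]
width: 0.0657
```

Run:
```python
from h import *
commit([2.1,11.1,2],[0,0,-.803]);st()
K,Rc,t=cam('wrist');np.savez('w8.npz',K=K,R=Rc,t=t)
w=optics.snapshot('wrist')[:,:,::-1]
cv2.imwrite('pics/w8.png',w)
st()
uv=proj('',[.6265,-.086,.12],(K,Rc,t)).astype(int);print(uv)
x0,y0=max(uv[0]-60,0),max(uv[1]-50,0)
z=cv2.resize(w[y0:y0+100,x0:x0+120],None,fx=6,fy=6,interpolation=cv2.INTER_CUBIC)
cv2.imwrite('pics/w8z.png',z);print(x0,y0)
```

```text
t 8.2 pos [ 677.8 -129.   277.5] rot [-3.140e+00 -3.000e-03  2.443e+00] F [-0.3  0.3 -0.2] w 65.7 err [-1.2  2.  -2.5]
t 8.25 pos [ 677.9 -129.4  277.9] rot [-3.140e+00 -3.000e-03  2.443e+00] F [-0.1  0.6 -0.3] w 66.0 err [-1.1  1.7 -2.1]
[316 121]
256 71
```

View pics/w8z.png

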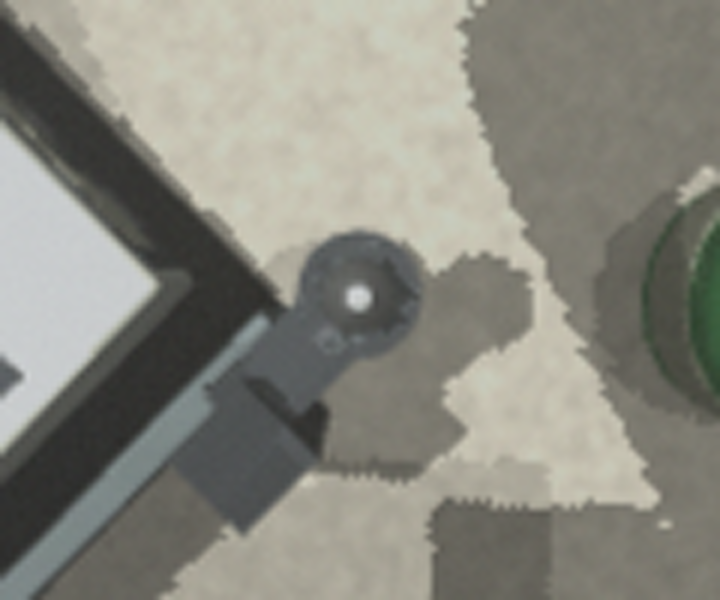

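Run:
```python
from h import *
d=np.load('w8.npz');C=(d['K'],d['R'],d['t'])
print('cam',-C[1].T@C[2])
b=lambda x,y:(256+(x+.5)/6-.5,71+(y+.5)/6-.5)
print(b(358,298),ray('',b(358,298),.128,C)*1000,ray('',b(361,294),.104,C)*1000)
d=np.load('w7.npz');C7=(d['K'],d['R'],d['t'])
print(tri([(C,b(358,298)),(C7,(175+711.5/3.5-.5,90+86.5/3.5-.5))]))
o=robot.get_obs();Rm=R.from_euler('xyz',o['ee_rot'])
print(Rm.inv().apply(-C[1].T@C[2]-o['tool_pos'])*1000)
print(o['joint_positions'])
G=np.array([.512,.346]);print(rel(*pose([.56,.24,.34],np.radians(150))))
```

```text
cam [ 0.62200324 -0.08323511  0.44274234]
(315.25, 120.25) [624.98135911 -86.32903259 128.        ] [625.03355887 -85.76636935 104.        ]
[ 0.62497903 -0.08631818  0.12812486]
[  72.92144766   -0.84027343 -164.60846638]
[-2.70686598e-01  4.16193367e-01  8.54972466e-01 -2.53133535e-05
  1.87322853e+00 -1.14254155e+00]
(array([32.96, 20.79, -6.  ]), array([-0.   ,  0.   , -0.174]))
```

Run:
```python
from h import *
print(rel(*pose([.612,.30,.30],np.radians(155))))
```

```text
(array([32.83, 28.73, -2.  ]), array([-0.   ,  0.   , -0.261]))
```

Request:
{"op": "apply_moves", "data": {"moves": [[[2, 1.75, -0.2], [0, 0, -0.03], 0.6], [[5, 4.37, -0.4], [0, 0, -0.06], 0.6], [[8, 7, -0.6], [0, 0, -0.09], 0.6], [[11, 9.6, -0.8], [0, 0, -0.12], 0.6], [[14, 12.2, -1], [0, 0, -0.15], 0.6], [[17, 14.9, -1.2], [0, 0, -0.18], 0.6], [[20, 17.5, -1.4], [0, 0, -0.2], 0.6], [[23, 20.1, -1.6], [0, 0, -0.22], 0.6], [[26, 22.75, -1.8], [0, 0, -0.24], 0.6], [[29, 25.4, -2], [0, 0, -0.261], 0.6]]}}

```text
time: 9.08
tool_pos: [0.6183, 0.2523, 0.2992]
ee_rot: [-3.141, -0.0, 2.704]
wrist_force: [0.3, -1.2, 0.7]
width: 0.0563
```

Run:
```python
from h import *
commit([29,25.4,-2],[0,0,-.261]);st()
print(rel(*pose([.612,.30,.30],np.radians(155))))
```

```text
t 9.08 pos [618.3 252.3 299.2] rot [-3.141 -0.     2.704] F [ 0.3 -1.2  0.7] w 56.3 err [-1.7  2.4 -0.8]
(array([2.84, 4.2 , 0.  ]), array([-0.,  0., -0.]))
```

Request:
{"op": "apply_moves", "data": {"moves": [[[1.4, 2.1, 0], [0, 0, 0], 0.6], [[2.8, 4.2, 0], [0, 0, 0], 0.6], [[2.8, 4.2, 0], [0, 0, 0], 0.6], [[2.8, 4.2, 0], [0, 0, 0], 0.6], [[2.8, 4.2, 0], [0, 0, 0], 0.6], [[2.8, 4.2, 0], [0, 0, 0], 0.6], [[2.8, 4.2, 0], [0, 0, 0], 0.6], [[2.8, 4.2, 0], [0, 0, 0], 0.6], [[2.8, 4.2, 0], [0, 0, 0], 0.6], [[2.8, 4.2, 0], [0, 0, 0], 0.6]]}}

```text
time: 9.92
tool_pos: [0.6121, 0.2994, 0.2996]
ee_rot: [3.142, 0.0, 2.704]
wrist_force: [-0.1, -0.1, -0.5]
width: 0.0563
```

Run:
```python
from h import *
commit([2.8,4.2,0],[0,0,0]);st()
K,Rc,t=cam('wrist');np.savez('w9.npz',K=K,R=Rc,t=t)
w=optics.snapshot('wrist')[:,:,::-1]
cv2.imwrite('pics/w9.png',w)
```

```text
t 9.92 pos [612.1 299.4 299.6] rot [3.142 0.    2.704] F [-0.1 -0.1 -0.5] w 56.3 err [-0.2 -0.4 -0.4]
```

View pics/w9.png

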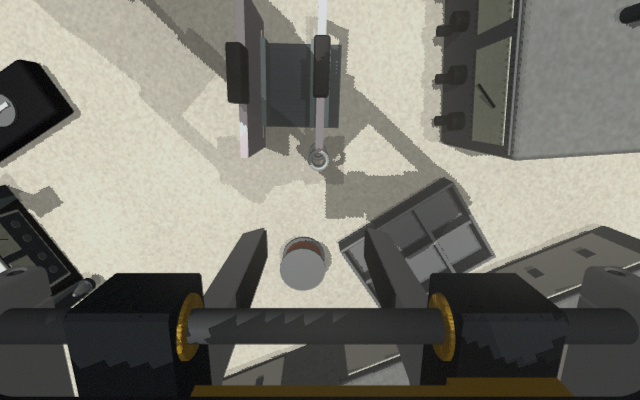

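Run:
```python
import cv2
w=cv2.imread('pics/w9.png')
cv2.imwrite('pics/w9z.png',cv2.resize(w[0:190,270:380],None,fx=5,fy=3.1,interpolation=cv2.INTER_CUBIC))
```

```text
(no output)
```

View pics/w9z.png

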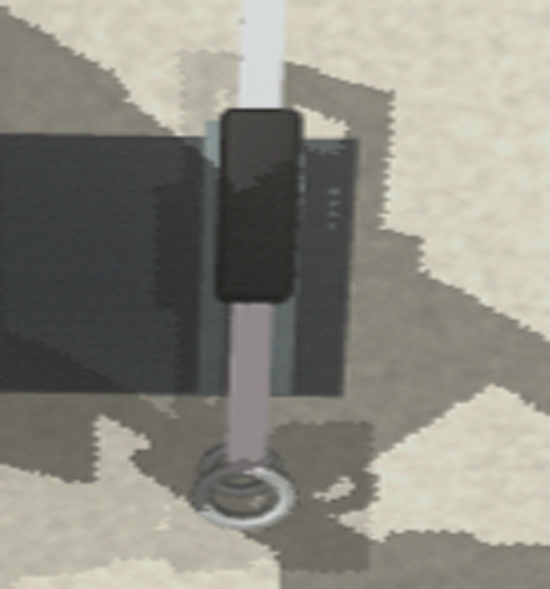

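Run:
```python
from h import *
d=np.load('w9.npz');C=(d['K'],d['R'],d['t'])
b=lambda x,y:(270+(x+.5)/5-.5,(y+.5)/3.1-.5)
def pr(n,uv,z):
    p=ray('',b(*uv),z,C)*1000;print(n,p.round(1));return p[:2]
k=pr('kn',(245,490),.116)
g=np.mean([pr('g',c,.16) for c in((222,110),(300,110),(292,300),(218,300))],0)
p1=pr('panel far',(264,20),.128);p2=pr('panel near',(249,440),.128)
for a,c in((k,g),(p2,p1),(k,p1)):
    v=c-a;print(np.linalg.norm(v),np.degrees(np.arctan2(v[1],v[0])))
print('grip',g)
```

```text
kn [587.4 314.  116. ]
g [486.5 356.1 160. ]
g [492.1 368.  160. ]
g [536.6 346.3 160. ]
g [531.1 334.4 160. ]
panel far [461.5 376.2 128. ]
panel near [571.6 322.1 128. ]
84.51571828209836 153.87302041220497
122.61510351115486 153.83302359702202
140.42728077532948 153.7125218416484
grip [511.56823316 351.20991946]
```

Run:
```python
from h import *
d=np.load('w9.npz');C=(d['K'],d['R'],d['t'])
b=lambda x,y:(270+(x+.5)/5-.5,(y+.5)/3.1-.5)
S=cam('scene');T=cam('top')
ks=(300+423.5/5-.5, 90+270.5/5-.5);kt=(180+250.5/5-.5,170+65.5/4-.5);kw=b(245,491)
print(tri([(S,ks),(T,kt)]),tri([(S,ks),(C,kw)]),tri([(T,kt),(C,kw)]))
p=tri([(S,ks),(T,kt),(C,kw)]);print(p,proj('',p,S)-ks,proj('',p,T)-kt,proj('',p,C)-kw)
# pin tip in scene vs known
for P in([.625,-.0863,.128],): print(proj('',P,S),proj('',P,T))
print('scene tip px',220+459.5/4-.5,180+212.5/4-.5)
import cv2
s=cv2.imread('pics/s4.png')
```

```text
[0.58959856 0.31215205 0.11421087] [0.58898979 0.3140624  0.11317423] [0.58936515 0.3131911  0.10858628]
[0.5890581  0.31311814 0.11327966] [-0.42557666  0.14497856] [-0.40792614 -0.04358043] [-0.13363282  1.06588331]
[333.5000593  232.34025155] [354.02832924 174.33983078]
scene tip px 334.375 232.625
```

Run:
```python
from h import *
y=np.radians(153.85)
print(rel(*pose([.510,.352,.24],y)),rel(*pose([.510,.352,.141],y)))
```

```text
(array([11.48,  0.4 ,  6.  ]), array([-0.  ,  0.  ,  0.02])) (array([11.48,  0.4 , 15.9 ]), array([-0.  ,  0.  ,  0.02]))
```

Request:
{"op": "apply_moves", "data": {"moves": [[[3, 0.1, 1], [0, 0, 0.01], 0.6], [[6.5, 0.2, 2.5], [0, 0, 0.02], 0.6], [[9.5, 0.4, 4.5], [0, 0, 0.02], 0.6], [[11.48, 0.4, 6], [0, 0, 0.02], 0.6], [[11.48, 0.4, 6.5], [0, 0, 0.02], 0.6], [[11.48, 0.4, 8], [0, 0, 0.02], 0.6], [[11.48, 0.4, 10], [0, 0, 0.02], 0.6], [[11.48, 0.4, 10], [0, 0, 0.02], 0.6], [[11.48, 0.4, 10], [0, 0, 0.02], 0.6], [[11.48, 0.4, 10], [0, 0, 0.02], 0.6]]}}

```text
time: 10.8
tool_pos: [0.5105, 0.3521, 0.2006]
ee_rot: [3.141, 0.001, 2.684]
wrist_force: [-0.9, -0.5, 0.4]
width: 0.0566
```

Run:
```python
from h import *
commit([11.48,.4,10],[0,0,.02]);st()
w=optics.snapshot('wrist')[:,:,::-1]
cv2.imwrite('pics/w10.png',w)
```

```text
t 10.8 pos [510.5 352.1 200.6] rot [3.141e+00 1.000e-03 2.684e+00] F [-0.9 -0.5  0.4] w 56.6 err [0.5 0.2 0.6]
```

View pics/w10.png

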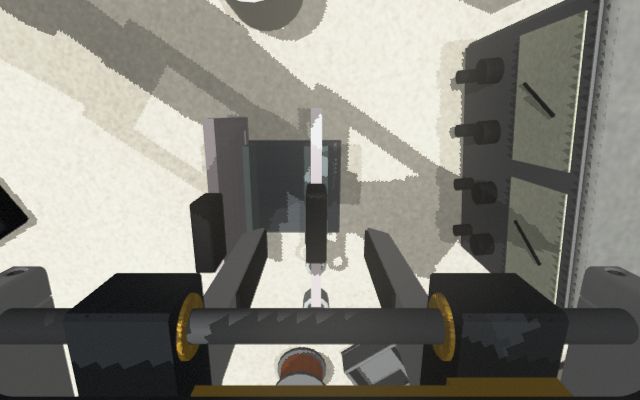

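Run:
```python
from h import *
import cv2
o=robot.get_obs();Rm=R.from_euler('xyz',o['ee_rot'])
for uv,z in(((316,185),.16),((316,245),.16),((316,109),.128),((306,220),.16),((326,220),.16)):
    p=ray('wrist',uv,z);print(uv,(Rm.inv().apply(p-o['tool_pos'])*1000).round(1))
cv2.imwrite('pics/w10z.png',cv2.resize(cv2.imread('pics/w10.png')[100:310,270:370],None,fx=5,fy=2.8,interpolation=cv2.INTER_CUBIC))
```

```text
(316, 185) [29.3 -0.5 41.1]
(316, 245) [-11.8  -0.4  41.2]
(316, 109) [76.6 -0.4 73. ]
(306, 220) [ 5.8 -7.  41.1]
(326, 220) [ 5.8  6.1 41.1]
```

View pics/w10z.png

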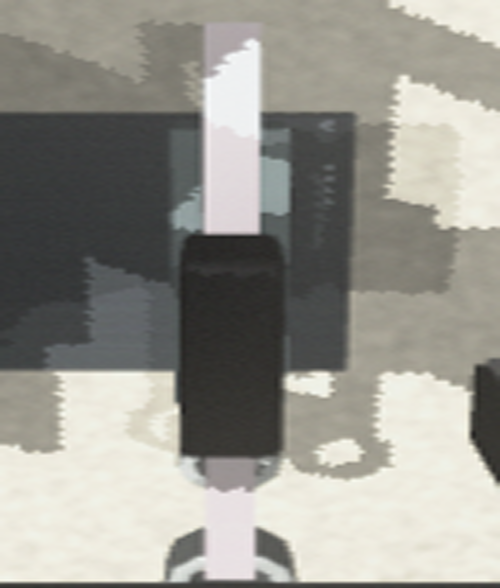

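Run:
```python
from h import *
o=robot.get_obs();Rm=R.from_euler('xyz',o['ee_rot'])
for uv,z in(((316,195.2),.16),((316,262),.16),((316,184),.128),((316,108),.128),((316,108),.008)):
    p=ray('wrist',uv,z);print(uv,(Rm.inv().apply(p-o['tool_pos'])*1000).round(1))
```

```text
(316, 195.2) [22.6 -0.4 41.1]
(316, 262) [-24.1  -0.4  41.2]
(316, 184) [23.3 -0.4 73.1]
(316, 108) [77.2 -0.4 73. ]
(316, 108) [ 7.94e+01 -1.00e-01  1.93e+02]
```

Request:
{"op": "apply_moves", "data": {"moves": [[[-0.1, 0, 2], [0, 0, 0], 0.6], [[-0.1, 0, 4], [0, 0, 0], 0.6], [[-0.1, 0, 5.5], [0, 0, 0], 0.6], [[-0.1, 0, 6], [0, 0, 0], 0.6], [[-0.1, 0, 6], [0, 0, 0], 0.6], [[-0.1, 0, 6], [0, 0, 0], 0], [[-0.1, 0, 6], [0, 0, 0], 0], [[-0.1, 0, 6], [0, 0, 0], 0], [[-0.1, 0, 6], [0, 0, 0], 0], [[-0.1, 0, 6], [0, 0, 0], 0]]}}

```text
time: 11.68
tool_pos: [0.5109, 0.3521, 0.1404]
ee_rot: [3.14, 0.001, 2.685]
wrist_force: [0.7, 0.3, 0.5]
width: 0.0265
```

Run:
```python
from h import *
commit([-.1,0,6],[0,0,0]);st()
```

```text
t 11.68 pos [510.9 352.1 140.4] rot [3.140e+00 1.000e-03 2.685e+00] F [0.7 0.3 0.5] w 26.5 err [-0.1  0.5  0.4]
```

Not closed yet; give the fingers more time.

Request:
{"op": "apply_moves", "data": {"moves": [[[0, 0, 0], [0, 0, 0], 0], [[0, 0, 0], [0, 0, 0], 0], [[0, 0, 0], [0, 0, 0], 0], [[0, 0, 0], [0, 0, 0], 0], [[0, 0, 0], [0, 0, 0], 0], [[0, 0, -0.5], [0, 0, 0], 0], [[0, 0, -1], [0, 0, 0], 0], [[0, 0, -1.5], [0, 0, 0], 0], [[0, 0, -2], [0, 0, 0], 0], [[0, 0, -2], [0, 0, 0], 0]]}}

```text
time: 12.52
tool_pos: [0.5109, 0.352, 0.1608]
ee_rot: [3.14, 0.001, 2.685]
wrist_force: [0.1, 0.0, -3.3]
width: 0.0139
```

Run:
```python
from h import *
commit([0,0,-2],[0,0,0]);st()
y=np.radians(124)
print(rel(*pose([.510,.352,.33],np.radians(153.85))))
```

```text
t 12.52 pos [510.9 352.  160.8] rot [3.140e+00 1.000e-03 2.685e+00] F [ 0.1  0.  -3.3] w 13.9 err [-0.   0.5  0.8]
(array([  0.1,  -0. , -17. ]), array([-0.,  0., -0.]))
```

Request:
{"op": "apply_moves", "data": {"moves": [[[0, 0, -1], [0, 0, 0], 0], [[0, 0, -2.5], [0, 0, 0], 0], [[0, 0, -4.5], [0, 0, 0], 0], [[0, 0, -6.5], [0, 0, 0], 0], [[0, 0, -8.5], [0, 0, 0], 0], [[0, 0, -10.5], [0, 0, 0], 0], [[0, 0, -12.5], [0, 0, 0], 0], [[0, 0, -14.5], [0, 0, 0], 0], [[0, 0, -16], [0, 0, 0], 0], [[0, 0, -17], [0, 0, 0], 0]]}}

```text
time: 13.35
tool_pos: [0.5106, 0.3519, 0.3325]
ee_rot: [3.139, 0.002, 2.685]
wrist_force: [0.3, 1.0, -4.1]
width: 0.0137
```

Run:
```python
from h import *
commit([0,0,-17],[0,0,0]);st()
s=optics.snapshot('scene')[:,:,::-1]
cv2.imwrite('pics/s11.png',s)
# pre-hang pose: axis offset 70mm towards bay -x; grip 88 from axis
pin=np.array([.625,-.0863]);bx=np.array([np.cos(np.radians(-86.15)),np.sin(np.radians(-86.15))])
a=np.radians(124-.15)
def tcp(axis): return axis+.089*np.array([np.cos(a),np.sin(a)])
for off,z in((.09,.33),(.07,.20)):
    p=tcp(pin-off*bx);print(p,rel(*pose([*p,z],a)))
```

```text
t 13.35 pos [510.6 351.9 332.5] rot [3.139e+00 2.000e-03 2.685e+00] F [ 0.3  1.  -4.1] w 13.7 err [-0.3  0.4  2.5]
[0.56938215 0.07741128] (array([-17.34, -22.02,   0.  ]), array([-0.   ,  0.   ,  0.523]))
[0.57072505 0.05745641] (array([-18.34, -23.76,  13.  ]), array([-0.   ,  0.   ,  0.523]))
```

View pics/s11.png

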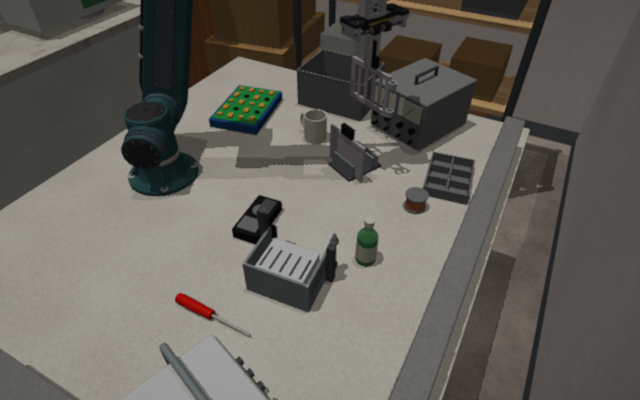

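Request:
{"op": "apply_moves", "data": {"moves": [[[-0.9, -1.1, 0], [0, 0, 0.03], 0], [[-2.6, -3.3, 0], [0, 0, 0.08], 0], [[-4.5, -5.7, 0], [0, 0, 0.14], 0], [[-6.6, -8.4, 0], [0, 0, 0.2], 0], [[-8.8, -11.2, 0], [0, 0, 0.27], 0], [[-11, -14, 0], [0, 0, 0.34], 0], [[-13.2, -16.8, 0], [0, 0, 0.41], 0], [[-15.2, -19.3, 0], [0, 0, 0.47], 0], [[-16.6, -21.1, 0], [0, 0, 0.51], 0], [[-17.34, -22.02, 0], [0, 0, 0.523], 0]]}}

```text
time: 14.23
tool_pos: [0.5687, 0.0737, 0.3276]
ee_rot: [-3.138, -0.0, 2.155]
wrist_force: [0.4, 0.2, -4.0]
width: 0.0139
```

Run:
```python
from h import *
commit([-17.34,-22.02,0],[0,0,.523]);st()
pin=np.array([.625,-.0863]);bx=np.array([np.cos(np.radians(-86.15)),np.sin(np.radians(-86.15))])
a=np.radians(123.85)
def tcp(axis): return axis+.089*np.array([np.cos(a),np.sin(a)])
for off,z in((.07,.25),(.065,.186)):
    p=tcp(pin-off*bx);print(p,rel(*pose([*p,z],a)))
```

```text
t 14.23 pos [568.7  73.7 327.6] rot [-3.138 -0.     2.155] F [ 0.4  0.2 -4. ] w 13.9 err [-0.8 -3.8 -2.4]
[0.57072505 0.05745641] (array([-1.73, -1.01,  8.  ]), array([0., 0., 0.]))
[0.57106077 0.0524677 ] (array([-2.16, -1.26, 14.4 ]), array([0., 0., 0.]))
```

Request:
{"op": "apply_moves", "data": {"moves": [[[-0.4, -0.2, 1.5], [0, 0, 0], 0], [[-0.8, -0.5, 4], [0, 0, 0], 0], [[-1.2, -0.7, 6.5], [0, 0, 0], 0], [[-1.6, -1, 9], [0, 0, 0], 0], [[-2, -1.2, 11.5], [0, 0, 0], 0], [[-2.16, -1.26, 13.5], [0, 0, 0], 0], [[-2.16, -1.26, 14.4], [0, 0, 0], 0], [[-2.16, -1.26, 14.4], [0, 0, 0], 0], [[-2.16, -1.26, 14.4], [0, 0, 0], 0], [[-2.16, -1.26, 14.4], [0, 0, 0], 0]]}}

```text
time: 15.07
tool_pos: [0.5713, 0.0531, 0.1873]
ee_rot: [3.139, 0.002, 2.162]
wrist_force: [0.3, 0.3, -4.0]
width: 0.014
```

Run:
```python
from h import *
commit([-2.16,-1.26,14.4],[0,0,0]);o=st()
s=optics.snapshot('scene')[:,:,::-1]
cv2.imwrite('pics/s12.png',cv2.resize(s[130:290,250:400],None,fx=5,fy=3.6,interpolation=cv2.INTER_CUBIC))
s=optics.snapshot('top')[:,:,::-1]
cv2.imwrite('pics/t12.png',cv2.resize(s[140:260,280:420],None,fx=5,fy=5,interpolation=cv2.INTER_CUBIC))
p,Rr=load();ax=p+Rr.apply([-.089,0,0]);S=cam('scene');T=cam('top')
for z in(.062,.08,.144,.162):
    for n,C in(('s',S),('t',T)):
        uv=proj('',[ax[0],ax[1],z],C);print(z,n,uv.round(1),((uv[0]-250)*5,(uv[1]-130)*3.6) if n=='s' else ((uv[0]-280)*5,(uv[1]-140)*5))
```

```text
t 15.07 pos [571.3  53.1 187.3] rot [3.139e+00 2.000e-03 2.162e+00] F [ 0.3  0.3 -4. ] w 14.0 err [0.3 0.6 1.3]
0.062 s [342.9 233.4] (np.float64(464.61911817421793), np.float64(372.2934911440616))
0.062 t [333.  180.9] (np.float64(264.9215850903988), np.float64(204.3727653748607))
0.08 s [343.2 228.3] (np.float64(466.172927934916), np.float64(353.97346090825897))
0.08 t [333.2 179.5] (np.float64(265.75590462134585), np.float64(197.4147254524081))
0.144 s [344.4 209.3] (np.float64(471.99314162760174), np.float64(285.3508447258791))
0.144 t [333.8 174.2] (np.float64(268.9104681362616), np.float64(171.10636509342868))
0.162 s [344.7 203.6] (np.float64(473.7186897070643), np.float64(265.00595194127146))
0.162 t [334.  172.6] (np.float64(269.85473894040865), np.float64(163.23135592829132))
```

View pics/s12.png

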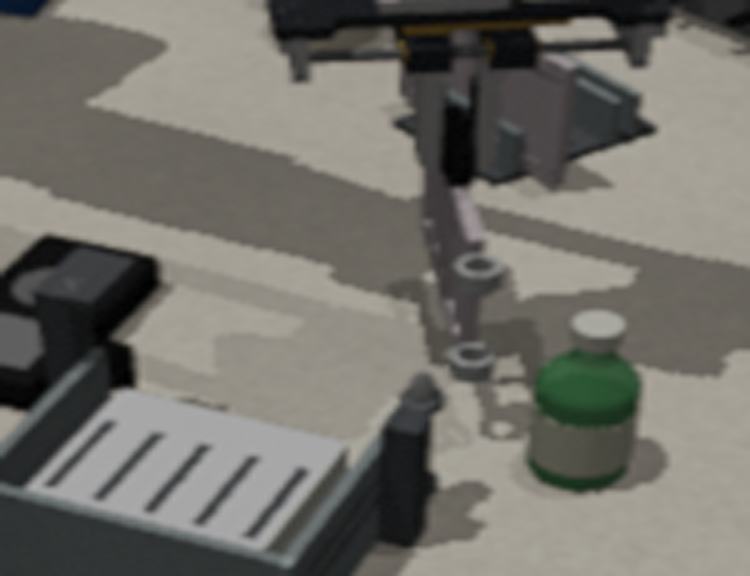

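View pics/t12.png

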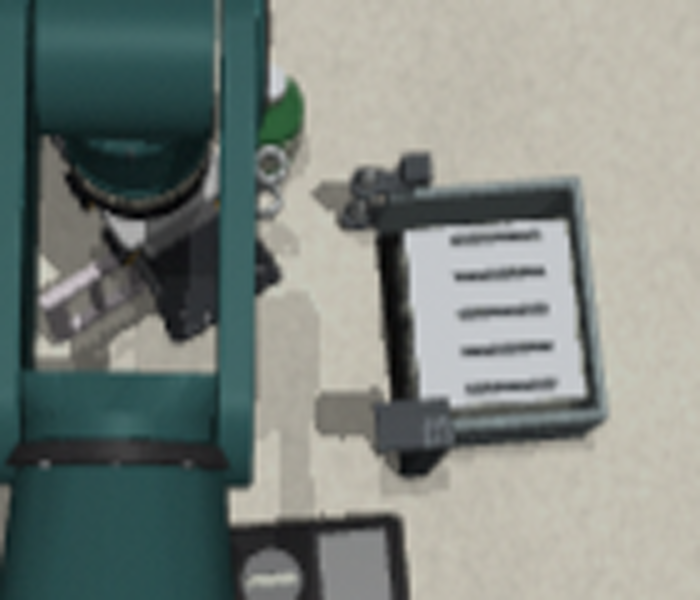

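Run:
```python
from h import *
pin=np.array([.625,-.0863]);a=np.radians(123.85)
p=pin+.089*np.array([np.cos(a),np.sin(a)]);print(p,rel(*pose([*p,.186],a)))
```

```text
[ 0.57542517 -0.01238562] (array([-5.63, -3.25,  0.  ]), array([0., 0., 0.]))
```

Request:
{"op": "apply_moves", "data": {"moves": [[[-0.5, -0.29, 0], [0, 0, 0], 0], [[-1.2, -0.7, 0], [0, 0, 0], 0], [[-2, -1.15, 0], [0, 0, 0], 0], [[-2.8, -1.62, 0], [0, 0, 0], 0], [[-3.6, -2.08, 0], [0, 0, 0], 0], [[-4.3, -2.48, 0], [0, 0, 0], 0], [[-5, -2.89, 0], [0, 0, 0], 0], [[-5.4, -3.12, 0], [0, 0, 0], 0], [[-5.63, -3.25, 0], [0, 0, 0], 0], [[-5.63, -3.25, 0], [0, 0, 0], 0]]}}

```text
time: 16.0
tool_pos: [0.5748, -0.0123, 0.1854]
ee_rot: [3.141, -0.001, 2.161]
wrist_force: [-0.4, 0.5, -4.0]
width: 0.0138
```

Run:
```python
from h import *
commit([-5.63,-3.25,0],[0,0,0]);o=st()
s=optics.snapshot('scene')[:,:,::-1]
cv2.imwrite('pics/s13.png',cv2.resize(s[180:270,290:390],None,fx=7.5,fy=6,interpolation=cv2.INTER_CUBIC))
s=optics.snapshot('top')[:,:,::-1]
cv2.imwrite('pics/t13.png',cv2.resize(s[140:220,310:410],None,fx=7,fy=7,interpolation=cv2.INTER_CUBIC))
o=st()
```

```text
t 16.0 pos [574.8 -12.3 185.4] rot [ 3.141e+00 -1.000e-03  2.161e+00] F [-0.4  0.5 -4. ] w 13.8 err [-0.6  0.1 -0.6]
t 16.1 pos [574.9 -12.  185.4] rot [-3.141  0.     2.162] F [ 0.1  0.4 -3.4] w 13.8 err [-0.5  0.3 -0.6]
```

View pics/s13.png

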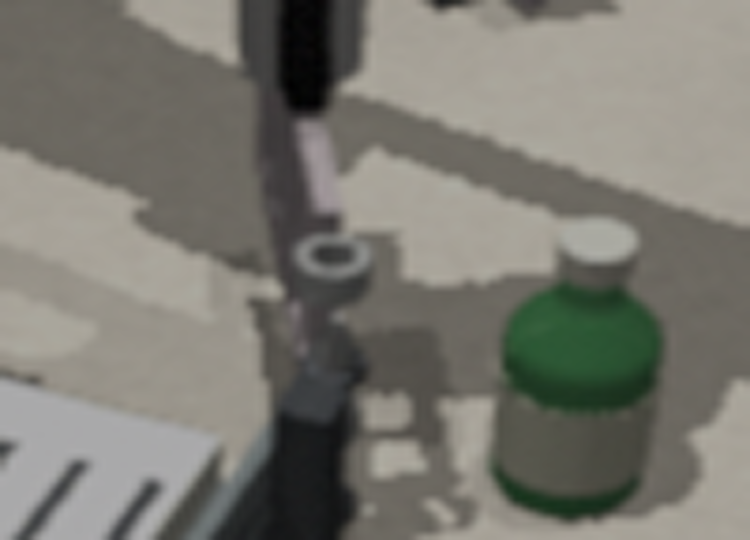

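View pics/t13.png

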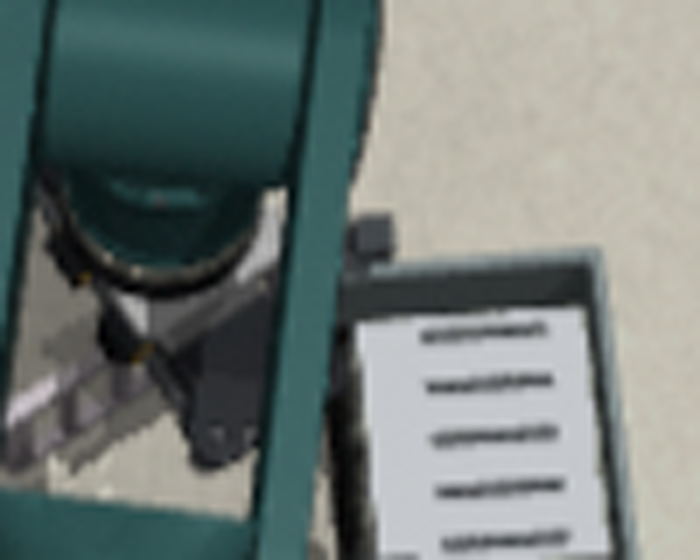

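Run:
```python
from h import *
S=cam('scene')
uv=proj('',[.625,-.0863,.1615],S);print(uv+[.9,.3])
print([ (proj('',[.625+dx,-.0863+dy,.1615],S)-uv).round(2) for dx,dy in((.005,0),(0,.005))])
```

```text
[334.81910034 222.18932353]
[array([2.02, 0.76]), array([ 1. , -1.4])]
```

Request:
{"op": "apply_moves", "data": {"moves": [[[-0.02, 0.08, 0.4], [0, 0, 0], 0], [[-0.02, 0.08, 0.8], [0, 0, 0], 0], [[-0.02, 0.08, 1.2], [0, 0, 0], 0], [[-0.02, 0.08, 1.4], [0, 0, 0], 0], [[-0.02, 0.08, 1.6], [0, 0, 0], 0], [[-0.02, 0.08, 1.8], [0, 0, 0], 0], [[-0.02, 0.08, 2], [0, 0, 0], 0], [[-0.02, 0.08, 2.2], [0, 0, 0], 0], [[-0.02, 0.08, 2.2], [0, 0, 0], 0], [[-0.02, 0.08, 2.2], [0, 0, 0], 0]]}}

```text
time: 16.93
tool_pos: [0.5756, -0.0118, 0.1633]
ee_rot: [-3.141, -0.0, 2.162]
wrist_force: [-0.4, 0.2, -3.2]
width: 0.0138
```

Run:
```python
from h import *
commit([-.02,.08,2.2],[0,0,0]);o=st();print(o['wrist_torque'])
s=optics.snapshot('scene')[:,:,::-1]
cv2.imwrite('pics/s14.png',cv2.resize(s[180:270,290:390],None,fx=7.5,fy=6,interpolation=cv2.INTER_CUBIC))
o=st()
```

```text
t 16.93 pos [575.6 -11.8 163.3] rot [-3.141 -0.     2.162] F [-0.4  0.2 -3.2] w 13.8 err [-0.6  0.3 -0.7]
[ 0.11349661 -0.02516706 -0.01539452]
t 16.98 pos [575.6 -11.7 163.4] rot [-3.141 -0.     2.162] F [-1.  -0.6 -4.2] w 14.0 err [-0.6  0.4 -0.6]
```

View pics/s14.png

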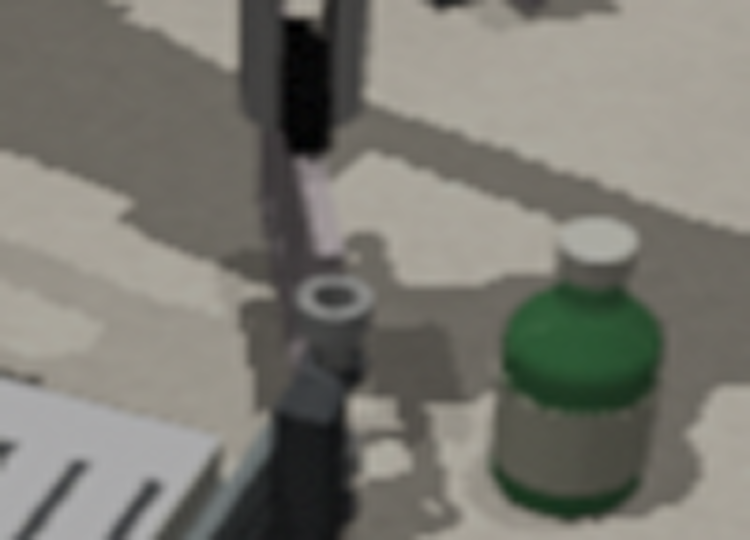

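Request:
{"op": "apply_moves", "data": {"moves": [[[0, 0, 0.1], [0, 0, 0], 0], [[0, 0, 0.2], [0, 0, 0], 0], [[0, 0, 0.3], [0, 0, 0], 0], [[0, 0, 0.4], [0, 0, 0], 0], [[0, 0, 0.5], [0, 0, 0], 0], [[0, 0, 0.6], [0, 0, 0], 0], [[0, 0, 0.7], [0, 0, 0], 0], [[0, 0, 0.8], [0, 0, 0], 0], [[0, 0, 0.9], [0, 0, 0], 0], [[0, 0, 0.9], [0, 0, 0], 0]]}}

```text
time: 17.82
tool_pos: [0.5756, -0.0117, 0.1541]
ee_rot: [-3.141, -0.0, 2.162]
wrist_force: [-0.3, 1.4, -3.2]
width: 0.0141
```

Run:
```python
from h import *
commit([0,0,.9],[0,0,0]);o=st();print(o['wrist_torque'])
```

```text
t 17.82 pos [575.6 -11.7 154.1] rot [-3.141 -0.     2.162] F [-0.3  1.4 -3.2] w 14.1 err [-0.5  0.4 -0.9]
[0.24822398 0.04285967 0.00508375]
```

Request:
{"op": "apply_moves", "data": {"moves": [[[0, 0, 0.1], [0, 0, 0], 0], [[0, 0, 0.2], [0, 0, 0], 0], [[0, 0, 0.3], [0, 0, 0], 0], [[0, 0, 0.4], [0, 0, 0], 0], [[0, 0, 0.5], [0, 0, 0], 0], [[0, 0, 0.6], [0, 0, 0], 0], [[0, 0, 0.7], [0, 0, 0], 0], [[0, 0, 0.8], [0, 0, 0], 0], [[0, 0, 0.9], [0, 0, 0], 0], [[0, 0, 0.9], [0, 0, 0], 0]]}}

```text
time: 18.65
tool_pos: [0.5757, -0.0117, 0.1457]
ee_rot: [3.141, 0.0, 2.162]
wrist_force: [-1.1, 2.4, -2.1]
width: 0.0142
```

Run:
```python
from h import *
commit([0,0,.9],[0,0,0]);o=st();print(o['wrist_torque'])
s=optics.snapshot('scene')[:,:,::-1]
cv2.imwrite('pics/s15.png',cv2.resize(s[180:270,290:390],None,fx=7.5,fy=6,interpolation=cv2.INTER_CUBIC))
```

```text
t 18.65 pos [575.7 -11.7 145.7] rot [3.141 0.    2.162] F [-1.1  2.4 -2.1] w 14.2 err [-0.5  0.4 -0.3]
[0.35875807 0.11888265 0.09232733]
```

View pics/s15.png

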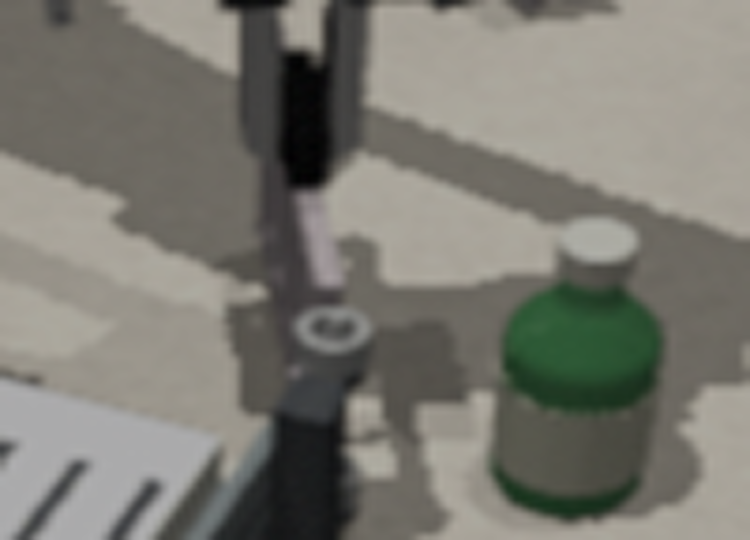

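Request:
{"op": "apply_moves", "data": {"moves": [[[0, 0, 0.05], [0, 0, 0], 0], [[0, 0, 0.1], [0, 0, 0], 0], [[0, 0, 0.15], [0, 0, 0], 0], [[0, 0, 0.2], [0, 0, 0], 0], [[0, 0, 0.25], [0, 0, 0], 0], [[0, 0, 0.3], [0, 0, 0], 0], [[0, 0, 0.3], [0, 0, 0], 0], [[0, 0, 0.3], [0, 0, 0], 0], [[0, 0, 0.3], [0, 0, 0], 0], [[0, 0, 0.3], [0, 0, 0], 0]]}}

```text
time: 19.53
tool_pos: [0.5759, -0.0114, 0.1455]
ee_rot: [3.14, 0.001, 2.162]
wrist_force: [-5.6, 4.5, 8.9]
width: 0.0139
```

Run:
```python
from h import *
commit([0,0,.3],[0,0,0]);o=st();print(o['wrist_torque'])
```

```text
t 19.53 pos [575.9 -11.4 145.5] rot [3.140e+00 1.000e-03 2.162e+00] F [-5.6  4.5  8.9] w 13.9 err [-0.2  0.7  2.5]
[ 0.44325006  1.07355483 -0.17855418]
```

Run:
```python
import numpy as np
for d in(3,7,11,15,19,23,27,31,35,38):
    t=np.radians(d);print(d,round(-8.9*(1-np.cos(t)),2),round(-8.9*np.sin(t),2),round(-t,3))
```

```text
3 -0.01 -0.47 -0.052
7 -0.07 -1.08 -0.122
11 -0.16 -1.7 -0.192
15 -0.3 -2.3 -0.262
19 -0.48 -2.9 -0.332
23 -0.71 -3.48 -0.401
27 -0.97 -4.04 -0.471
31 -1.27 -4.58 -0.541
35 -1.61 -5.1 -0.611
38 -1.89 -5.48 -0.663
```

Request:
{"op": "apply_moves", "data": {"moves": [[[-0.01, -0.47, -0.2], [0, 0, -0.052], 0], [[-0.07, -1.08, -0.2], [0, 0, -0.122], 0], [[-0.16, -1.7, -0.2], [0, 0, -0.192], 0], [[-0.3, -2.3, -0.2], [0, 0, -0.262], 0], [[-0.48, -2.9, -0.2], [0, 0, -0.332], 0], [[-0.71, -3.48, -0.2], [0, 0, -0.401], 0], [[-0.97, -4.04, -0.2], [0, 0, -0.471], 0], [[-1.27, -4.58, -0.2], [0, 0, -0.541], 0], [[-1.61, -5.1, -0.2], [0, 0, -0.611], 0], [[-1.89, -5.48, -0.2], [0, 0, -0.663], 0]]}}

```text
time: 20.37
tool_pos: [0.5407, -0.0577, 0.1455]
ee_rot: [3.14, 0.001, 2.829]
wrist_force: [-3.6, 3.8, 2.7]
width: 0.0143
```

Run:
```python
from h import *
commit([-1.89,-5.48,-.2],[0,0,-.663]);o=st();print(o['wrist_torque'])
for d in(3,6,9,12,15,17,19,20.5,22):
    t=np.radians(d);print(d,round(-8.9*(1-np.cos(t)),2),round(-8.9*np.sin(t),2),round(-t,3))
s=optics.snapshot('scene')[:,:,::-1]
cv2.imwrite('pics/s16.png',cv2.resize(s[140:320,200:420],None,fx=3.5,fy=3.3,interpolation=cv2.INTER_CUBIC))
```

```text
t 20.37 pos [540.7 -57.7 145.5] rot [3.140e+00 1.000e-03 2.829e+00] F [-3.6  3.8  2.7] w 14.3 err [-0.5  0.6  0.5]
[0.85032378 0.26635804 0.16025007]
3 -0.01 -0.47 -0.052
6 -0.05 -0.93 -0.105
9 -0.11 -1.39 -0.157
12 -0.19 -1.85 -0.209
15 -0.3 -2.3 -0.262
17 -0.39 -2.6 -0.297
19 -0.48 -2.9 -0.332
20.5 -0.56 -3.12 -0.358
22 -0.65 -3.33 -0.384
```

View pics/s16.png

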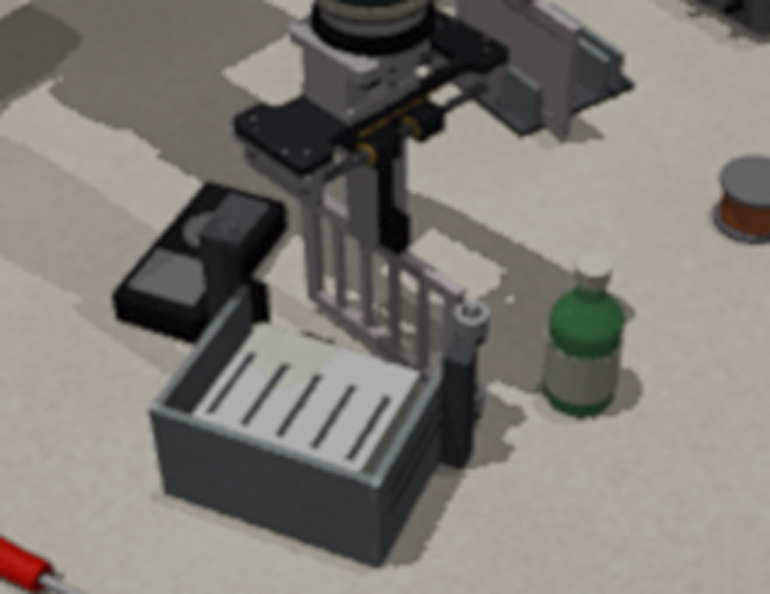

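Swinging cleanly. Continue the remaining 22°.

Request:
{"op": "apply_moves", "data": {"moves": [[[-0.01, -0.47, 0], [0, 0, -0.052], 0], [[-0.05, -0.93, 0], [0, 0, -0.105], 0], [[-0.11, -1.39, 0], [0, 0, -0.157], 0], [[-0.19, -1.85, 0], [0, 0, -0.209], 0], [[-0.3, -2.3, 0], [0, 0, -0.262], 0], [[-0.39, -2.6, 0], [0, 0, -0.297], 0], [[-0.48, -2.9, 0], [0, 0, -0.332], 0], [[-0.56, -3.12, 0], [0, 0, -0.358], 0], [[-0.65, -3.33, 0], [0, 0, -0.384], 0], [[-0.65, -3.33, 0], [0, 0, -0.384], 0]]}}

```text
time: 21.25
tool_pos: [0.5364, -0.0919, 0.1455]
ee_rot: [-3.141, 0.0, -3.075]
wrist_force: [-4.7, 3.1, 4.4]
width: 0.0139
```

Run:
```python
from h import *
commit([-.65,-3.33,0],[0,0,-.384]);o=st();print(o['wrist_torque'])
s=optics.snapshot('scene')[:,:,::-1]
cv2.imwrite('pics/s17.png',cv2.resize(s[140:320,200:420],None,fx=3.5,fy=3.3,interpolation=cv2.INTER_CUBIC))
K,Rc,t=cam('wrist');w=optics.snapshot('wrist')[:,:,::-1];cv2.imwrite('pics/w17.png',w)
```

```text
t 21.25 pos [536.4 -91.9 145.5] rot [-3.141  0.    -3.075] F [-4.7  3.1  4.4] w 13.9 err [-0.6  0.1  0.5]
[0.77426477 0.57282374 0.22487987]
```

View pics/s17.png

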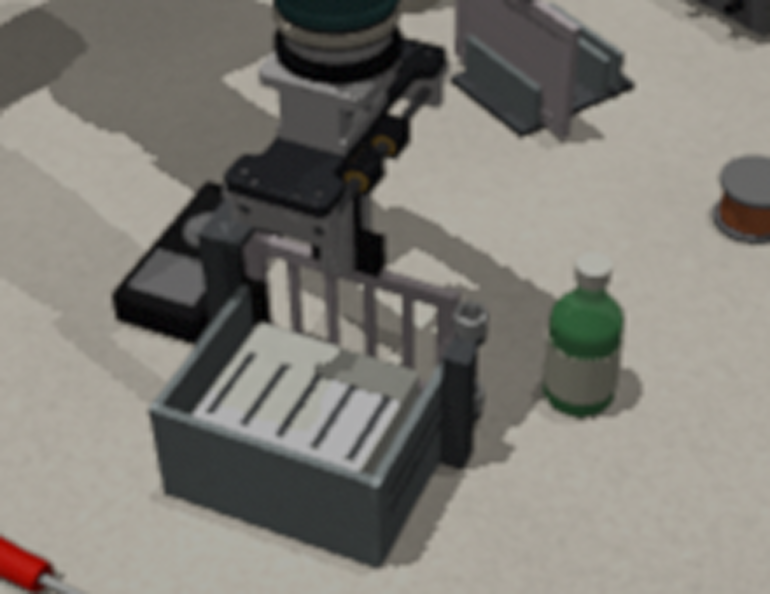

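View pics/w17.png

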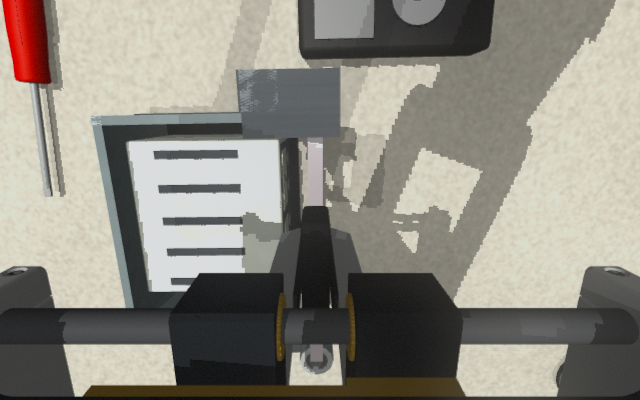

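Request:
{"op": "apply_moves", "data": {"moves": [[[0, -0.08, 0], [0, 0, -0.009], 0], [[0, -0.16, 0], [0, 0, -0.017], 0], [[0, -0.23, 0], [0, 0, -0.026], 0], [[-0.01, -0.31, 0], [0, 0, -0.035], 0], [[-0.01, -0.31, 0], [0, 0, -0.035], 0], [[-0.01, -0.31, 0], [0, 0, -0.035], 0], [[-0.01, -0.31, 0], [0, 0, -0.035], 0], [[-0.01, -0.31, 0], [0, 0, -0.035], 0], [[-0.01, -0.31, 0], [0, 0, -0.035], 0], [[-0.01, -0.31, 0], [0, 0, -0.035], 0]]}}

```text
time: 22.18
tool_pos: [0.5365, -0.0935, 0.1455]
ee_rot: [3.139, 0.0, -3.041]
wrist_force: [-5.4, 5.6, 5.2]
width: 0.0138
```

Run:
```python
from h import *
commit([-.01,-.31,0],[0,0,-.035]);o=st();print(o['wrist_torque'])
```

```text
t 22.18 pos [536.5 -93.5 145.5] rot [ 3.139  0.    -3.041] F [-5.4  5.6  5.2] w 13.8 err [-0.8  1.6  0.5]
[ 1.20206877  0.67491121 -0.36346624]
```

Request:
{"op": "apply_moves", "data": {"moves": [[[0, 0, 0], [0, 0, 0], 0.4], [[0, 0, 0], [0, 0, 0], 0.4], [[0, 0, 0], [0, 0, 0], 0.4], [[0, 0, 0], [0, 0, 0], 0.4], [[0, 0, 0], [0, 0, 0], 0.4], [[0, 0, 0], [0, 0, 0], 0.4], [[0, 0, 0], [0, 0, 0], 0.4], [[0, 0, 0], [0, 0, 0], 0.4], [[0, 0, 0], [0, 0, 0], 0.4], [[0, 0, 0], [0, 0, 0], 0.4]]}}

```text
time: 23.02
tool_pos: [0.5368, -0.0948, 0.1445]
ee_rot: [-3.141, 0.0, -3.039]
wrist_force: [0.1, 0.7, 0.2]
width: 0.0376
```

Run:
```python
from h import *
o=st();print(o['wrist_torque'])
w=optics.snapshot('wrist')[:,:,::-1];cv2.imwrite('pics/w18.png',w)
```

```text
t 23.02 pos [536.8 -94.8 144.5] rot [-3.141  0.    -3.039] F [0.1 0.7 0.2] w 37.6 err [-0.5  0.3 -0.5]
[ 0.02109449 -0.13811494 -0.01514914]
```

View pics/w18.png

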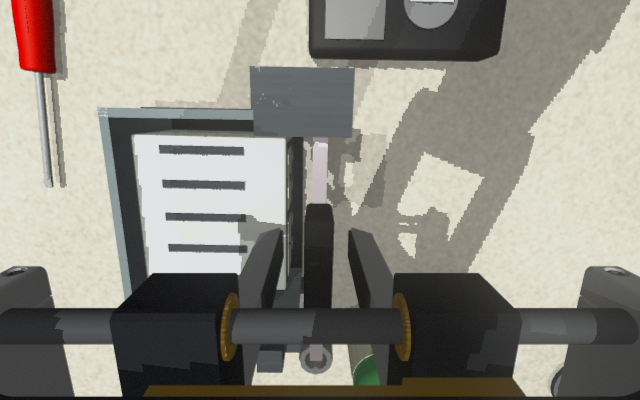

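Released; now rise straight up and check.

Request:
{"op": "apply_moves", "data": {"moves": [[[0, 0, -1], [0, 0, 0], 0.4], [[0, 0, -2.5], [0, 0, 0], 0.4], [[0, 0, -4], [0, 0, 0], 0.4], [[0, 0, -6], [0, 0, 0], 0.4], [[0, 0, -8], [0, 0, 0], 0.4], [[0, 0, -10.5], [0, 0, 0], 0.4], [[0, 0, -13], [0, 0, 0], 0.4], [[-1.5, 0, -15], [0, 0, 0], 0.4], [[-3.5, 0, -16], [0, 0, 0], 0.4], [[-5, 0, -16], [0, 0, 0], 0.4]]}}

```text
time: 23.9
tool_pos: [0.5884, -0.0898, 0.3097]
ee_rot: [-3.139, 0.008, -3.039]
wrist_force: [0.4, 0.1, -0.9]
width: 0.0376
```

Request:
{"op": "apply_moves", "data": {"moves": [[[-2, 0, 0], [0, 0, 0], 0.4], [[-4, 0, 0], [0, 0, 0], 0.4], [[-6, 0, 0], [0, 0, 0], 0.4], [[-7, 0, 0], [0, 0, 0], 0.4], [[-7, 0, 0], [0, 0, 0], 0.4], [[-7, 0, 0], [0, 0, 0], 0.4], [[-7, 0, 0], [0, 0, 0], 0.4], [[-7, 0, 0], [0, 0, 0], 0.4], [[-7, 0, 0], [0, 0, 0], 0.4], [[-7, 0, 0], [0, 0, 0], 0.4]]}}

```text
time: 24.73
tool_pos: [0.6557, -0.0826, 0.3052]
ee_rot: [-3.141, 0.001, -3.04]
wrist_force: [0.4, 0.3, 0.5]
width: 0.0377
```

Run:
```python
from h import *
commit([-5,0,-16],[0,0,0]);commit([-7,0,0],[0,0,0]);o=st()
K,Rc,t=cam('wrist');np.savez('w19.npz',K=K,R=Rc,t=t)
w=optics.snapshot('wrist')[:,:,::-1];cv2.imwrite('pics/w19.png',w)
s=optics.snapshot('scene')[:,:,::-1]
cv2.imwrite('pics/s19.png',cv2.resize(s[160:310,230:390],None,fx=4.8,fy=3.9,interpolation=cv2.INTER_CUBIC))
cv2.imwrite('pics/top19.png',optics.snapshot('top')[:,:,::-1])
```

```text
t 24.73 pos [655.7 -82.6 305.2] rot [-3.141e+00  1.000e-03 -3.040e+00] F [0.4 0.3 0.5] w 37.7 err [-1.   0.2  0.2]
```

View pics/w19.png

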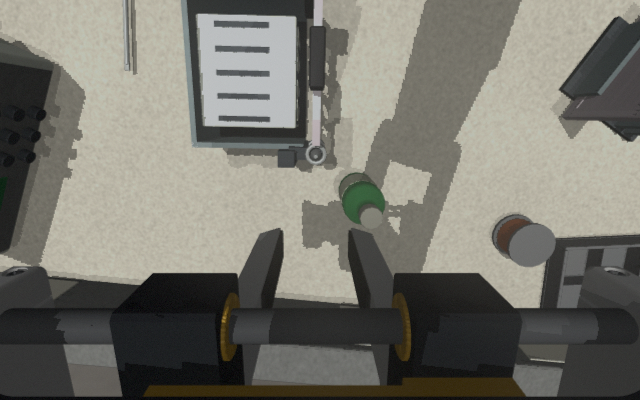

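View pics/s19.png

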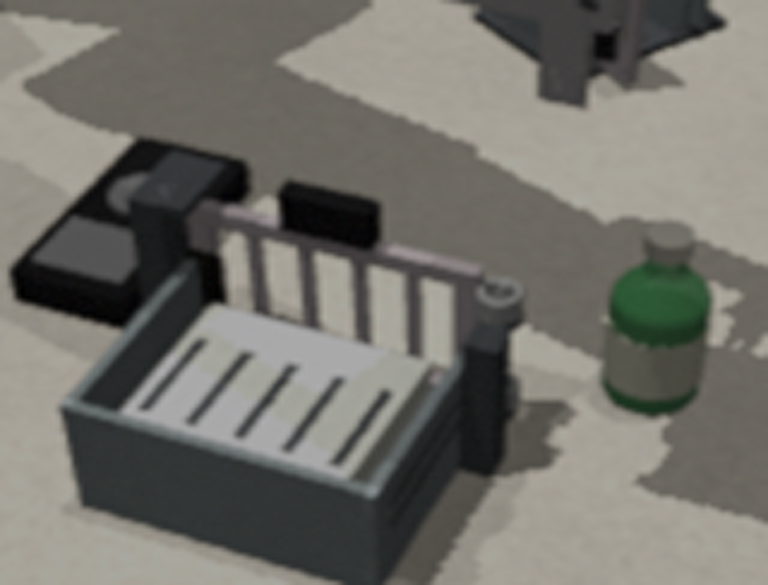

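Run:
```python
from h import *
d=np.load('w19.npz');C=(d['K'],d['R'],d['t'])
k=ray('',(315.7,154),.122,C);far=ray('',(318.7,4),.134,C);near=ray('',(316.2,135),.134,C);g1=ray('',(317,57),.166,C)
print(k,far,near,g1)
for a,b in((near,far),(k,far),(k,g1)):
    v=b-a;print(np.degrees(np.arctan2(v[1],v[0]))%360,np.linalg.norm(v[:2]))
w=cv2.imread('pics/w19.png')
cv2.imwrite('pics/w19z.png',cv2.resize(w[0:180,180:340],None,fx=4.5,fy=3.3,interpolation=cv2.INTER_CUBIC))
```

```text
[ 0.62315316 -0.0858511   0.122     ] [ 0.48558264 -0.09730626  0.134     ] [ 0.6028032  -0.08746861  0.134     ] [ 0.53541711 -0.09386229  0.166     ]
184.79726307268257 0.11763264370276812
184.7598970945086 0.13804661367772464
185.21722073831484 0.08810104554699984
```

View pics/w19z.png

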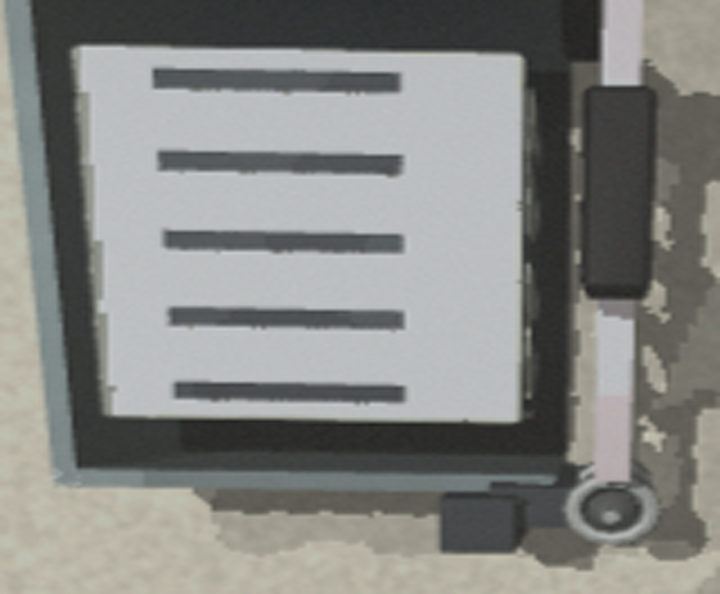

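View pics/top19.png

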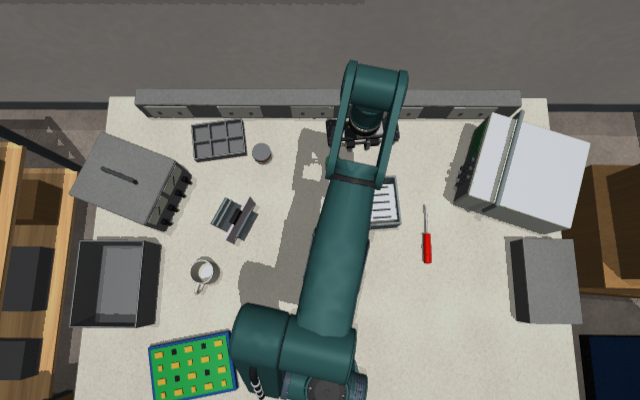

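Run:
```python
from h import *
d=np.load('w19.npz');C=(d['K'],d['R'],d['t'])
a=np.radians(-86.15);x=np.array([np.cos(a),np.sin(a)]);y=np.array([-x[1],x[0]])
O=np.array([.625,-.0863])+.079*x-.084*y;print(O)
for uv in((72,46),(524,52),(520,423),(106,418)):
    p=ray('',(180+uv[0]/4.5,uv[1]/3.3),.074,C)[:2]-O;print((np.array([p@x,p@y])*1000).round(1))
for uv in((78,468),(58,487)):
    p=ray('',(180+uv[0]/4.5,uv[1]/3.3),.095,C)[:2]-O;print('wall',(np.array([p@x,p@y])*1000).round(1))
st()
```

```text
[ 0.54649399 -0.17076187]
[ 55.1 -58.8]
[-53.7 -60.9]
[-55.1  58.4]
[52.8 60.5]
wall [53.7 76.4]
wall [59.1 83. ]
t 24.88 pos [655.9 -82.6 304.8] rot [-3.141  0.    -3.04 ] F [0.2 0.3 0.4] w 37.8 err [-0.7  0.3 -0.2]
```

Unit centre is at bay x ≈ 0, y ≈ 0, and the gate is seated and shut. Handing in.

```bash
python3 -c "
from bench import job
print(job.close_job())"
```

```text
the job is handed in; nothing more can be done
None
```

I pushed the supply home, hung the barred gate on both pins and swung it shut. I then let go and handed the job in at about 25 s; no verdict was given.

**How it went:**
- **Supply:** I pushed it in with two open fingers until it stopped against the back wall at about 25 N.
- **Hanging:** I took the gate from the rack by its grip block and carried it over at about 60° open. I slid the knuckles in over the pins and lowered slowly until the height stopped changing and the force rose to about 9 N.
- **Closing:** still holding the gate, I swung it along its arc until the force and moment changed at the bumper. I then opened the fingers and lifted clear.

**Last checks:**
- **Supply:** its centre is at bay x about 0 and y about 0, within about 2 mm. Its back is at the stop.
- **Gate angle:** it stands at about 185°, against about 184° nominal shut.
- **Gate seat:** the upper pin shows inside the upper knuckle's ring. I could not see inside the lower knuckle. I take it as seated from the height, which came out about 1 mm below the expected 146.4 mm.
- **Other things:** the other panel is in its slot. The spool, driver, mug, bottle and meter look unmoved in the pictures; I judged that by eye rather than measuring it.
- **Arm:** it stands clear of everything, with no contact force.

**Small disagreements:** separate camera estimates of the pins and knuckles differed by about 1–4 mm. I used the values two wrist views agreed on, and the knuckles went over the pins without jamming.

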